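# Pack the shoe-care tin, close it, and take its outer lid off again

## Robot

A 6-joint arm with a two-finger parallel gripper is mounted at the origin on the work surface. World frame = base frame: x ahead of the robot, y to its left, z up, the work surface at z = 0. Lengths are in mm, angles in degrees, forces in N, time in s.
With the tool pointing down it reaches from about 300 to 775 mm from the base axis. Payload 14.6 kg.
Tool frame: the origin (TCP) lies between the finger pads; the fingertips stand 11 mm ahead of it and the grasp point (between the pads) lies 8 mm behind it (tip_reach is the distance from the TCP to the fingertips, in mm); z points along the fingers, y is the direction in which the jaws open and shut (so a half turn about z gives the same grasp; the last joint's range is limited). The gripper opens to 85 mm and grips with 20 to 120 N. Pads are 22 mm wide; open, the fingers measure 114 mm over their backs; the gripper's body (76 mm by 85 mm) begins 54 mm behind the grasp point. The pads swing forward as they close: fully open they stand 13 mm farther back than shut.
Start: joints at [61.559, 17.183, 87.147, -0, 75.671, -3.816], TCP at [229.175, 499.968, 242.281] pointing down, gripper open.
Joint ranges: [-173.82, 173.82], [-45.26, 126.66], [13.44, 144.39], [-59.66, 239.66], [0, 175.72], [-146.38, 146.38]. Speed limits (degrees/s): [127.2, 127.2, 147.25, 180, 180, 180].

## Interface

Orientations are given as a 3x3 rotation matrix whose columns are the frame's x, y, z axes.
In Python, from rig import * gives the robot as it stands.
- The arm moves only by the shell command python3 -m inch 'ROWS' [OPENING] [FORCE]. ROWS is JSON, a list of rows, each a list of 6 numbers: the shift along the tool's x, y, z in m, then the turn, a rotation vector about the tool's x, y, z in degrees. In form: [[tx, ty, tz, wx, wy, wz], ...]. A call has 1 to 5 rows; each row is the pose to reach, as a shift and turn from the pose commanded when the call began, along the tool's axes at that moment; what a row does not reach only later rows make up. A row lasts 1/12 s, in which the tool goes at most 41.7 mm and 7.16 degrees, less where a joint would pass 70% of its speed; a pose out of reach is approached as far as the arm can. A call with a gripper value outside its range is refused whole. OPENING is the gripper command: -1 is shut, 1 is fully open, values between are in proportion, set as the call begins (- or left out, the last holds). The fingers move at their own pace and stop on an object; FORCE is the grip in N (left out, the last holds). Time passes only in rows, so rows that repeat a pose let the fingers close. It gives the time, the measured TCP pose, the force and the opening at its end, in the units of the state.
- sense(): the state, without advancing time (a new reading comes with each control period).
- grab_frame(name): name is "side" or "top" or "wrist"; returns a dict with "image" (400x640x3 uint8, red, green, blue), "fx", "fy", "cx", "cy" (pixels), "xyz" and "rotation" of the camera in the world; the wrist camera has in their place "hand_eye" (4x4, takes a point from camera to tool coordinates, whose origin is the TCP and whose axes are the flange's). Camera axes: x right, y down, z forward; pixel columns grow to the right and rows downward; lengths in mm; the calibration is good to about 2 mm. A picture is of the moment at which its call begins: read the wrist's pose just before it. There is no depth.
- hand_in(): hands the job in, once; it reports no verdict.
The state is a dict: "time_s": time; "joint_pos": joint angles; "qd": joint speeds; "joint_torque": joint torques, N m; "ee_pos": TCP position; "tool_rot": TCP orientation; "ft_force": force on the tool from outside, world axes, zero at the start; "moment": the same for the moment, N m; "finger_gap": finger opening in mm.
Only numpy, scipy, OpenCV 4.12 (cv2) and the standard library are available. Lean on these libraries where they do the work, as an engineer would, in place of code of your own. Each camera call takes 0.05 s, during which the arm holds its last target.

## Task

Stand the jar and the plain wooden block upright in the two free places in the tin beside the can, then carry the nested pair of lids over in one piece by the inner lid's knob and close the tin with it, fully down. Let go of the knob, lift the outer lid alone by its collar, straight up, leaving the inner lid seated on the tin, and finish while still holding the outer lid level in the air, about a hand's width above where it lay (it is wanted for washing). Drop nothing, and leave the tin and everything else on the counter where it is.

Things in the scene. Friction and masses are not known exactly. Their poses are not given: they have to be found in the camera images.
- tin: Open steel tin on the counter: outside 148 (its x) x 58 (y) x 36 mm high, wall 5, floor 4 thick; inside 138 x 48. Loose, 0.9 kg. Origin: centre of underside, z up. The can fills its +x end; the other 90 mm take jar and block in a row along x, either order, 3 mm gaps. Both end 34 mm proud of the rim: hold them high, fingers closing along tin y, above the rim.
- can: Closed round aluminium can already standing in the tin at its +x end: diameter 44, height 52 mm. Origin: centre of its underside. It stays there.
- jar: Round amber glass jar with a steel cap, upright on the counter: diameter 42 up to 36 mm, then a shoulder to a 34 mm neck and a 38 mm wide, 16 mm high cap (the grip); height 66 mm, about 0.12 kg. Origin: centre of its underside.
- block: Upright plain brown wooden block, edges rounded: 40 (its x) x 38 (its y) x 66 mm high, about 0.06 kg. Origin: centre of its underside; z up.
- inner_lid: Inner lid: aluminium hood 157 (its x) x 67 (y) mm, 0.26 kg. Origin: centre of skirt's lower edge, z up. Skirt (lower 14 mm) flares to about 168 x 78 to guide it over the tin's outside; a step inside it then rests on the rim, origin 22 mm above the tin's, x along tin x (either way), 2-4 mm play. Roof top at z 55; on its centre a black knob 26 (x) x 16 (y), z 55 to 104.
- knob_top (a point): Centre of the top of the inner lid's knob, 104 mm above the inner lid's origin; axes as the inner lid.
- outer_lid: Outer lid: steel cover 167 (its x) x 77 (y) mm, 0.16 kg, loose on the inner lid (2.5 mm play). Origin: centre of skirt's lower edge, 41 mm above the inner lid's when nested; z up. Plate top at z 17. Its grip is a rectangular collar round a centre hole, 60 (x) x 46 (y) outside, 52 x 38 inside, z 17 to 37; the knob passes up through it and stands 26 mm above.
- collar_top (a point): Centre of the mouth of the outer lid's collar, 37 mm above the outer lid's origin; axes as the outer lid.
- duck: Bystander: yellow rubber duck, about 80 x 66 x 71 mm high. Origin: centre of its underside. Leave it alone.
- maraca: Bystander: blue plastic maraca lying on its side, about 190 mm long along its x, head 56 mm across at +x. Origin: on the counter 60 mm from the head's centre. Leave it alone.
- cup: Bystander: stainless measuring cup, 66 mm across, 50 mm high, flat handle reaching 105 mm out along its x. Origin: centre of its underside. Leave it alone.
- toy_block: Bystander: small orange-painted toy cube, 36 mm. Origin: centre of its underside. Leave it alone; it is not the block to pack.
- clothes_peg: Bystander: wooden clothes peg lying flat, 72 mm long along its x, 12 mm high, between the places where jar and block stand. Origin: centre of its underside. Leave it alone.
- nail_brush: Bystander: wooden nail brush, 95 x 40 x 32 mm high. Origin: centre of its underside. Leave it alone.
There are look-alikes about, which are no part of the job. What is shaped like the outer_lid but turquoise is not meant.

How it is judged (in metres and radians):
On the way, in this order (a step that is already met when the one before it is completed fails the run):
1. jar, block and can stand upright on the tin's floor, jar and block let go (z of jar in the frame of tin between 0 and 0.009 m and x of jar in the frame of tin between -0.06 and 0.06 m and y of jar in the frame of tin between -0.012 and 0.012 m and angle between each of jar, block, can's own z axis and vertical below 0.12 rad and z of block in the frame of tin between 0 and 0.009 m and x of block in the frame of tin between -0.06 and 0.06 m and y of block in the frame of tin between -0.012 and 0.012 m and z of can in the frame of tin between 0 and 0.009 m and x of can in the frame of tin between -0.06 and 0.06 m and y of can in the frame of tin between -0.012 and 0.012 m and contact force between each of jar, block and the fingers below 0.1 N), for 0.2 s.
2. the two lids are lifted off the counter together, still nested (z of outer_lid in the frame of inner_lid below 0.044 m and x of outer_lid in the frame of inner_lid between -0.008 and 0.008 m and y of outer_lid in the frame of inner_lid between -0.008 and 0.008 m and height (world z) of inner_lid above 0.04 m), for 0.1 s.
3. the pair sits fully down on the tin, still nested, knob let go (z of outer_lid in the frame of inner_lid below 0.044 m and x of outer_lid in the frame of inner_lid between -0.008 and 0.008 m and y of outer_lid in the frame of inner_lid between -0.008 and 0.008 m and z of inner_lid in the frame of tin below 0.0245 m and x of inner_lid in the frame of tin between -0.008 and 0.008 m and y of inner_lid in the frame of tin between -0.008 and 0.008 m and angle between inner_lid's own z axis and vertical below 0.05 rad and angle between the x axis of inner_lid and the x axis of tin, either way round below 0.08 rad and contact force between inner_lid and the fingers below 0.1 N), for 0.2 s.
At the end, for the whole second after the job is handed in: Jar, block, can upright on the tin's floor (7 deg); inner lid fully down on the tin (2.5 mm high, 8 mm aside, 0.05 rad tilt, 0.08 rad turn at most), untouched; outer lid held still by the fingers, level to 0.2 rad, 50 mm or more above its nested height, touching neither inner lid nor tin (z of jar in the frame of tin between 0 and 0.009 m and x of jar in the frame of tin between -0.06 and 0.06 m and y of jar in the frame of tin between -0.012 and 0.012 m and angle between each of jar, block, can's own z axis and vertical below 0.12 rad and z of block in the frame of tin between 0 and 0.009 m and x of block in the frame of tin between -0.06 and 0.06 m and y of block in the frame of tin between -0.012 and 0.012 m and z of can in the frame of tin between 0 and 0.009 m and x of can in the frame of tin between -0.06 and 0.06 m and y of can in the frame of tin between -0.012 and 0.012 m and z of inner_lid in the frame of tin below 0.0245 m and x of inner_lid in the frame of tin between -0.008 and 0.008 m and y of inner_lid in the frame of tin between -0.008 and 0.008 m and angle between inner_lid's own z axis and vertical below 0.05 rad and angle between the x axis of inner_lid and the x axis of tin, either way round below 0.08 rad and z of outer_lid in the frame of inner_lid above 0.091 m and angle between outer_lid's own z axis and vertical below 0.2 rad and contact force between outer_lid and the fingers above 1 N and contact force between outer_lid and inner_lid below 0.1 N and contact force between outer_lid and tin below 0.1 N and contact force between inner_lid and the fingers below 0.1 N and linear speed of outer_lid below 0.05 m/s); the arm keeps its last pose, push and grip.
It fails at once if a bystander (yellow rubber duck, blue maraca, measuring cup, toy block, clothes peg, nail brush) is moved by more than 30 mm (distance of any of duck, maraca, cup, toy_block, clothes_peg, nail_brush from where it was at the start of the episode above 0.03 m).
It fails at once if the tin is moved by more than 30 mm (distance of tin from where it was at the start of the episode above 0.03 m).
It fails at once if jar, block or inner lid is dropped (falls faster than 0.5 m/s, the lid 0.4 m/s, with no finger on it) ((linear speed of jar above 0.5 m/s and contact force between jar and the fingers below 0.01 N) or (linear speed of block above 0.5 m/s and contact force between block and the fingers below 0.01 N) or (linear speed of inner_lid above 0.4 m/s and contact force between inner_lid and the fingers below 0.01 N)).
It also fails if it takes over 72 s, if anything falls off the work surface, if the arm or the gripper's body presses on something with over 40 N, if the wrist force passes 120 N, or if a joint passes its speed limit or range.

## Working session

There is one attempt and no reset: what is moved stays moved. The work goes in short steps, Python scripts to look and compute and a shell command to move; the robot and the scene stay as the last step left them, time stands still between calls to the robot, and variables do not carry over. Pictures are saved under pics/ and viewed, and the job is handed in when it is done.

```bash
ls; mkdir -p pics
python3 - <<'E'
from rig import *
import cv2,numpy as np
s=sense();print({k:np.round(v,2).tolist() for k,v in s.items()})
for n in("side","top","wrist"):
    f=grab_frame(n);cv2.imwrite(f"pics/{n}0.png",f["image"][:,:,::-1])
    print(n,{k:np.round(v,3).tolist() for k,v in f.items() if k!="image"})
E
```

```text
pics
{'time_s': 0.0, 'joint_pos': [61.56, 17.22, 87.18, 0.0, 75.67, -3.82], 'qd': [-0.03, 0.05, -0.04, 0.04, -0.06, 0.07], 'joint_torque': [-0.0, -54.35, -36.18, -0.0, 0.0, 0.0], 'ee_pos': [229.08, 499.78, 241.71], 'tool_rot': [[-0.91, 0.42, -0.0], [0.42, 0.91, -0.0], [0.0, -0.0, -1.0]], 'ft_force': [0.43, 0.19, -0.27], 'moment': [0.04, 0.01, -0.04], 'finger_gap': 85.26}
side {'fx': 372.104, 'fy': 372.104, 'cx': 324.569, 'cy': 199.397, 'xyz': [400.502, -736.847, 784.359], 'rotation': [[0.995, -0.075, 0.066], [-0.099, -0.673, 0.733], [-0.01, -0.736, -0.677]]}
top {'fx': 416.821, 'fy': 416.821, 'cx': 320.759, 'cy': 196.14, 'xyz': [390.266, -4.529, 1061.855], 'rotation': [[0.008, -0.998, 0.056], [-1.0, -0.007, 0.016], [-0.015, -0.056, -0.998]]}
wrist {'fx': 333.466, 'fy': 333.466, 'cx': 322.64, 'cy': 194.565, 'hand_eye': [[-0.0, -0.962, -0.274, 70.654], [1.0, 0.0, -0.002, -0.246], [0.002, -0.274, 0.962, -130.516], [0.0, 0.0, 0.0, 1.0]]}
```

View pics/side0.png

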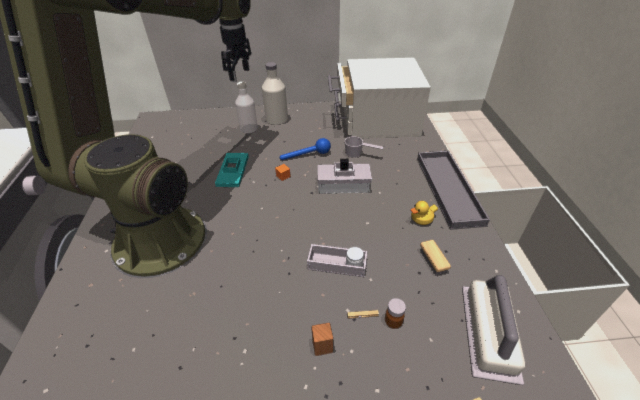

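View pics/top0.png

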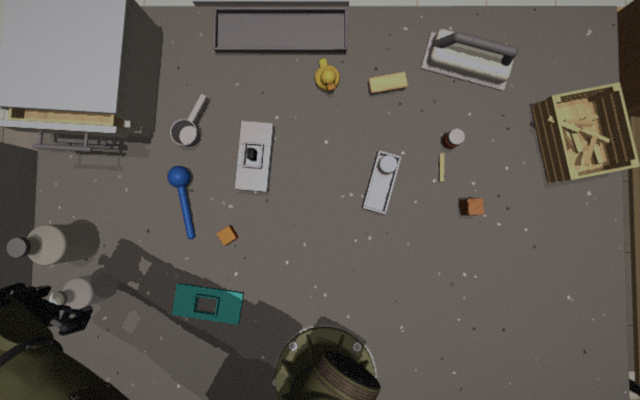

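View pics/wrist0.png

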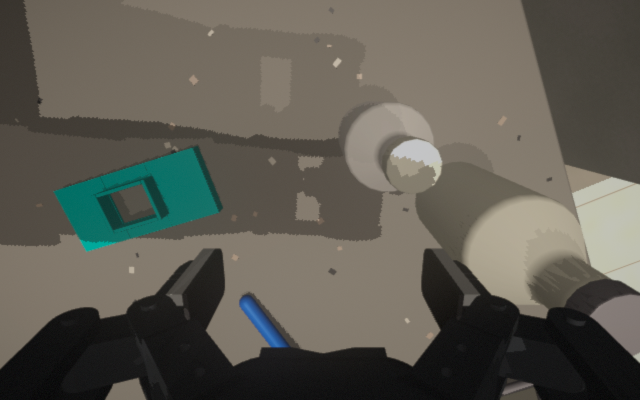

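The top view (x up, y left) shows these candidates:
- **Jar:** (454,138), amber with a steel cap. The can at (387,163) in the tin looks similar.
- **Block:** brown, (472,207). The orange toy cube (227,235) and the nail brush (388,82) look similar.
- **Lid pair:** grey, (255,155). The turquoise look-alike is at (208,303).

I'm choosing the brown block, the amber jar and the grey pair, and will check them in close crops.

```bash
cat > h.py <<'E'
from rig import *
import cv2,numpy as np
def cam(name):
    s=sense();f=grab_frame(name)
    if name=="wrist":
        T=np.eye(4);T[:3,:3]=s["tool_rot"];T[:3,3]=s["ee_pos"];T=T@np.array(f["hand_eye"])
        f["rotation"]=T[:3,:3];f["xyz"]=T[:3,3]
    f["rotation"]=np.array(f["rotation"]);f["xyz"]=np.array(f["xyz"]);return f
def ray(f,u,v,z):
    d=f["rotation"]@np.array([(u-f["cx"])/f["fx"],(v-f["cy"])/f["fy"],1.])
    return f["xyz"]+d*(z-f["xyz"][2])/d[2]
def proj(f,p):
    q=f["rotation"].T@(np.array(p,float)-f["xyz"]);return np.array([f["fx"]*q[0]/q[2]+f["cx"],f["fy"]*q[1]/q[2]+f["cy"]])
def save(f,n,box=None,k=1):
    im=f["image"][:,:,::-1]
    if box:im=im[box[1]:box[3],box[0]:box[2]]
    cv2.imwrite("pics/"+n,cv2.resize(im,None,fx=k,fy=k,interpolation=cv2.INTER_CUBIC))
def tri(f,a,g,b):
    def r(f,a):
        d=f["rotation"]@np.array([(a[0]-f["cx"])/f["fx"],(a[1]-f["cy"])/f["fy"],1.]);return f["xyz"],d/np.linalg.norm(d)
    A=np.zeros((3,3));B=np.zeros(3)
    for o,d in(r(f,a),r(g,b)):
        P=np.eye(3)-np.outer(d,d);A+=P;B+=P@o
    return np.linalg.solve(A,B)
E
python3 - <<'E'
from h import *
t=cam("top");s=cam("side")
save(t,"t1.png",(350,110,510,230),5);save(t,"t2.png",(150,90,300,330),2.5);save(s,"s1.png",(280,230,440,370),5);save(s,"s2.png",(210,120,400,210),4)
E
```

```text
(no output)
```

View pics/t1.png

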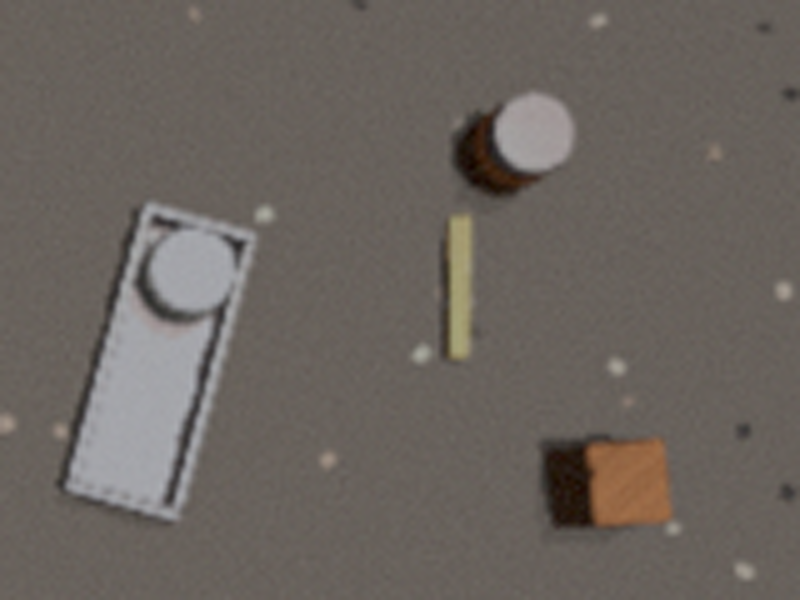

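View pics/t2.png

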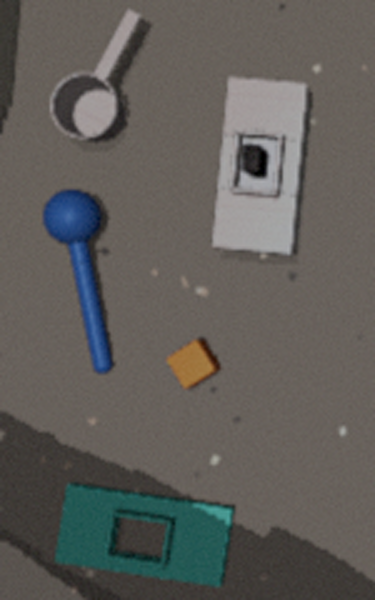

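View pics/s1.png

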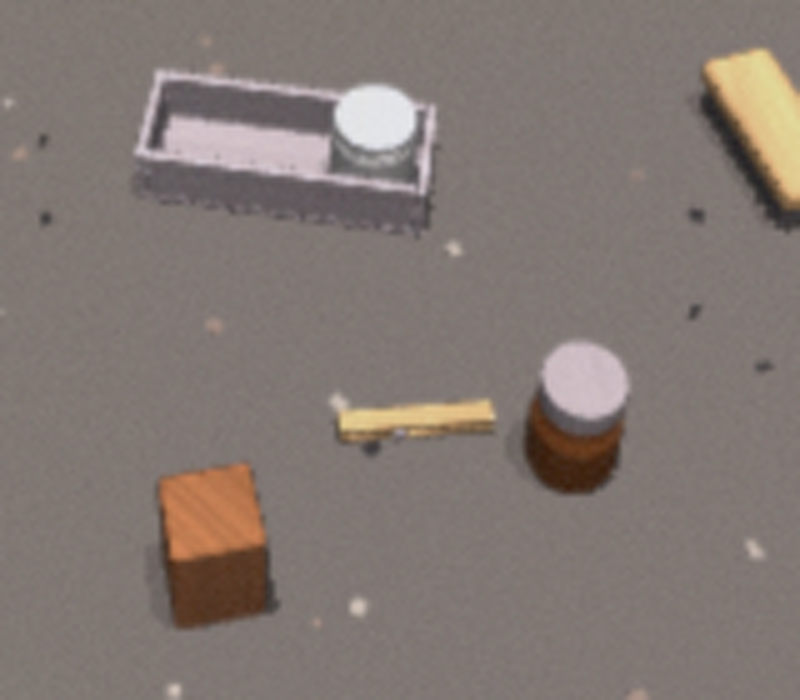

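View pics/s2.png

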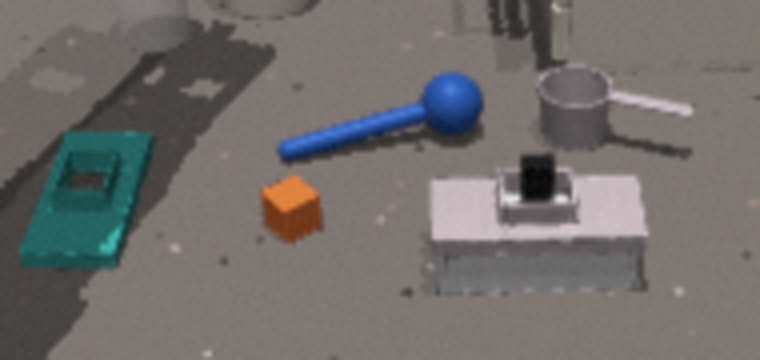

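The crops confirm the choices: amber jar with a grey cap, brown wooden block, and a steel lid pair with a black knob. Next I'll take metric positions from the corners.

Run:
```python
from h import *
t=cam("top");s=cam("side")
def R(f,pts,off,k,z):
    P=np.array([ray(f,off[0]+(a+.5)/k-.5,off[1]+(b+.5)/k-.5,z)[:2] for a,b in pts]);return P
def rep(n,P):
    print(n,np.round(P,1).tolist(),"c",P.mean(0).round(1));
    if len(P)==4: print("   ",[ (round(float(np.hypot(*(P[(i+1)%4]-P[i]))),1),round(float(np.degrees(np.arctan2(*(P[(i+1)%4]-P[i])[::-1]))),1)) for i in range(4)])
rep("tin T",R(t,[(147,203),(256,236),(180,520),(65,490)],(350,110),5,36))
rep("tin S",R(s,[(158,73),(435,105),(423,190),(140,155)],(280,230),5,36))
rep("blk T",R(t,[(590,443),(663,438),(670,523),(592,527)],(350,110),5,66))
rep("blk S",R(s,[(158,480),(248,465),(266,545),(176,560)],(280,230),5,66))
rep("jar T",R(t,[(534,133)],(350,110),5,66))
rep("jar S",R(s,[(585,385)],(280,230),5,66))
rep("can T",R(t,[(195,271)],(350,110),5,52))
rep("can S",R(s,[(376,118)],(280,230),5,52))
rep("lid T",R(t,[(230,77),(308,85),(294,255),(213,246)],(150,90),2.5,58))
rep("lid S",R(s,[(430,180),(640,177),(648,238),(430,240)],(210,120),4,58))
rep("knob T",R(t,[(255,157)],(150,90),2.5,104))
rep("peg T",R(t,[(460,215),(460,357)],(350,110),5,12))
```

```text
tin T [[562.5, -131.6], [546.4, -185.4], [405.8, -147.8], [420.1, -91.4]] c [ 483.7 -139.1]
    [(56.1, -106.7), (145.5, 165.0), (58.2, 75.8), (148.0, -15.8)]
tin S [[421.4, -96.0], [562.0, -133.0], [546.3, -185.6], [408.5, -148.9]] c [ 484.6 -140.9]
    [(145.4, -14.7), (54.9, -106.6), (142.7, 165.1), (54.5, 76.2)]
blk T [[443.5, -338.3], [446.1, -372.9], [405.7, -375.7], [403.6, -338.8]] c [ 424.7 -356.4]
    [(34.7, -85.7), (40.5, -176.1), (36.9, 93.4), (39.9, 0.7)]
blk S [[404.4, -342.8], [442.5, -340.0], [445.9, -375.7], [409.1, -378.3]] c [ 425.5 -359.2]
    [(38.1, 4.2), (35.9, -84.5), (36.9, -176.1), (35.8, 97.5)]
jar T [[592.3, -313.3]] c [ 592.3 -313.3]
jar S [[591.8, -317.9]] c [ 591.8 -317.9]
can T [[526.6, -153.0]] c [ 526.6 -153. ]
can S [[527.7, -151.0]] c [ 527.7 -151. ]
lid T [[630.2, 206.0], [622.6, 129.5], [456.2, 140.7], [464.4, 219.5]] c [543.4 173.9]
    [(76.9, -95.7), (166.8, 176.2), (79.2, 84.1), (166.3, -4.6)]
lid S [[464.1, 215.9], [631.9, 200.9], [623.6, 124.5], [457.7, 140.7]] c [544.3 170.5]
    [(168.5, -5.1), (76.8, -96.2), (166.7, 174.4), (75.5, 85.1)]
knob T [[544.2, 171.7]] c [544.2 171.7]
peg T [[561.3, -292.4], [489.3, -291.9]] c [ 525.3 -292.1]
```

```bash
cat > go.py <<'E'
import sys
from h import *
x,y,z,yaw=map(float,sys.argv[1:5])
s=sense();R=np.array(s["tool_rot"]);p=np.array(s["ee_pos"])
d=R.T@(np.array([x,y,z])-p)
c,sn=np.cos(np.radians(yaw)),np.sin(np.radians(yaw))
G=np.array([[c,sn,0],[sn,-c,0],[0,0,-1]])
r=cv2.Rodrigues(R.T@G)[0].ravel()*180/np.pi
print("t",round(s["time_s"],2),"at",p.round(1),"yaw",round(float(np.degrees(np.arctan2(R[1,0],R[0,0]))),1),"gap",round(s["finger_gap"],1),"F",np.round(s["ft_force"],1))
print("shift m",(d/1000).round(4),"turn",r.round(2))
E
python3 go.py 425 -357 200 3
```

```text
t 0.35 at [229.1 499.9 242.2] yaw 155.4 gap 85.7 F [-0.4  0.3 -0.8]
shift m [-0.5351 -0.6974  0.0423] turn [-1.0000e-02  2.0000e-02  1.5237e+02]
```

```bash
python3 -m inch '[[-0.025,-0.033,0.002,0,0,7],[-0.05,-0.066,0.004,0,0,14],[-0.075,-0.099,0.006,0,0,21],[-0.1,-0.132,0.008,0,0,28],[-0.125,-0.165,0.01,0,0,35]]'; python3 go.py 425 -357 200 3
```

```text
time_s: 0.77
ee_pos: [273.8, 296.1, 232.1]
tool_rot: [[-0.501, 0.865, 0.0], [0.865, 0.501, 0.0], [-0.0, 0.0, -1.0]]
ft_force: [1.0, -0.2, 0.5]
finger_gap: 85.6
t 0.77 at [273.8 296.1 232.1] yaw 120.1 gap 85.6 F [ 1.  -0.2  0.5]
shift m [-0.641  -0.1964  0.0321] turn [ 1.0000e-02 -1.0000e-02  1.1706e+02]
```

```bash
python3 -m inch '[[-0.038,-0.012,0.002,0,0,7],[-0.076,-0.024,0.004,0,0,14],[-0.114,-0.036,0.006,0,0,21],[-0.152,-0.048,0.008,0,0,28],[-0.19,-0.06,0.01,0,0,35]]'; python3 go.py 425 -357 200 3
```

```text
time_s: 1.18
ee_pos: [318.2, 101.9, 222.5]
tool_rot: [[0.086, 0.996, 0.001], [0.996, -0.086, 0.0], [0.0, 0.001, -1.0]]
ft_force: [0.6, 0.6, 0.5]
finger_gap: 85.9
t 1.18 at [318.2 101.9 222.5] yaw 85.1 gap 85.9 F [0.6 0.6 0.5]
shift m [-0.448   0.1459  0.0225] turn [ 4.000e-02 -6.000e-02  8.206e+01]
```

```bash
python3 -m inch '[[-0.038,0.012,0.002,0,0,7],[-0.076,0.024,0.004,0,0,14],[-0.114,0.036,0.006,0,0,21],[-0.152,0.048,0.008,0,0,28],[-0.19,0.06,0.01,0,0,35]]'; python3 go.py 425 -357 200 3
```

```text
time_s: 1.6
ee_pos: [362.7, -92.8, 212.5]
tool_rot: [[0.643, 0.766, 0.001], [0.766, -0.643, -0.0], [0.0, 0.001, -1.0]]
ft_force: [1.6, 0.4, 0.2]
finger_gap: 85.5
t 1.6 at [362.7 -92.8 212.5] yaw 50.0 gap 85.5 F [1.6 0.4 0.2]
shift m [-0.1624  0.2175  0.0126] turn [ 4.0e-02 -4.0e-02  4.7e+01]
```

```bash
python3 -m inch '[[-0.025,0.032,0.002,0,0,7],[-0.05,0.064,0.004,0,0,14],[-0.075,0.096,0.006,0,0,21],[-0.1,0.128,0.008,0,0,28],[-0.125,0.16,0.01,0,0,35]]' >/dev/null; python3 go.py 425 -357 200 3
```

```text
t 2.02 at [ 406.3 -291.2  202.1] yaw 15.0 gap 85.2 F [0.8 0.5 0.4]
shift m [0.001  0.0684 0.0022] turn [ 1.0e-02 -1.0e-02  1.2e+01]
```

```bash
python3 -m inch '[[0,0.03,0.002,0,0,6],[0.001,0.06,0.002,0,0,12],[0.001,0.068,0.002,0,0,12],[0.001,0.068,0.002,0,0,12]]' >/dev/null; python3 go.py 425 -357 200 3
python3 - <<'E'
from h import *
f=cam("wrist");save(f,"w1.png");np.set_printoptions(suppress=True)
print(proj(f,[425,-357,66]),proj(f,[592,-315,66]))
E
```

```text
t 2.35 at [ 425.3 -355.6  199.6] yaw 3.3 gap 85.0 F [ 0.1  0.3 -0.2]
shift m [-0.0004  0.0014 -0.0004] turn [-0.03  0.03  0.33]
[324.26108014 186.60235328] [277.01407937 -54.72749878]
```

View pics/w1.png

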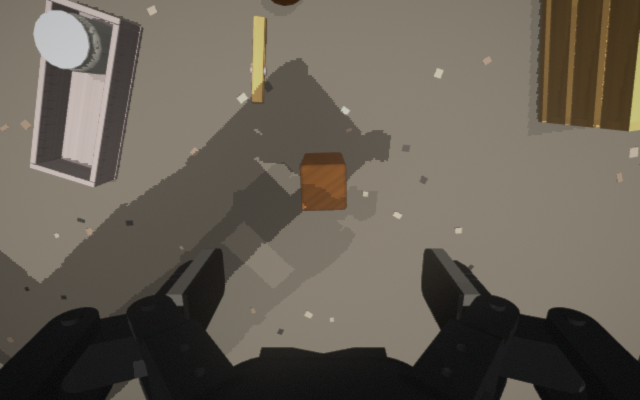

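The wrist view shows the block's top face centred at about (324,187), where I predicted it (324,186.6). The tin is at upper left. Refining with a colour mask.

Run:
```python
from h import *
f=cam("wrist");hsv=cv2.cvtColor(f["image"],cv2.COLOR_RGB2HSV)
h,s,v=cv2.split(hsv);roi=hsv[166:208,304:344].reshape(-1,3);print(np.median(roi,0))
m=((h<16)&(s>120)&(v>np.median(roi[:,2])*0.85)).astype(np.uint8);m[:140]=0;m[230:]=0
m=cv2.morphologyEx(m,cv2.MORPH_CLOSE,np.ones((3,3)));m=cv2.morphologyEx(m,cv2.MORPH_OPEN,np.ones((5,5)))
c=max(cv2.findContours(m,0,1)[0],key=cv2.contourArea);b=cv2.boxPoints(cv2.minAreaRect(c));print(b)
P=np.array([ray(f,u,w,66)[:2] for u,w in b]);print(P.round(1),P.mean(0))
for i in range(4):
    e=P[(i+1)%4]-P[i];print(np.hypot(*e).round(1),np.degrees(np.arctan2(e[1],e[0])).round(1))
save(f,"w1c.png",(270,130,380,230),5)
```

```text
[ 14.  163.  124.5]
[[303. 164.]
 [347. 164.]
 [347. 209.]
 [303. 209.]]
[[ 442.5 -337.4]
 [ 444.6 -372.7]
 [ 406.6 -375.8]
 [ 404.4 -339.1]] [ 424.54674674 -356.24720016]
35.3 -86.6
38.1 -175.4
36.7 93.4
38.1 2.5
```

View pics/w1c.png

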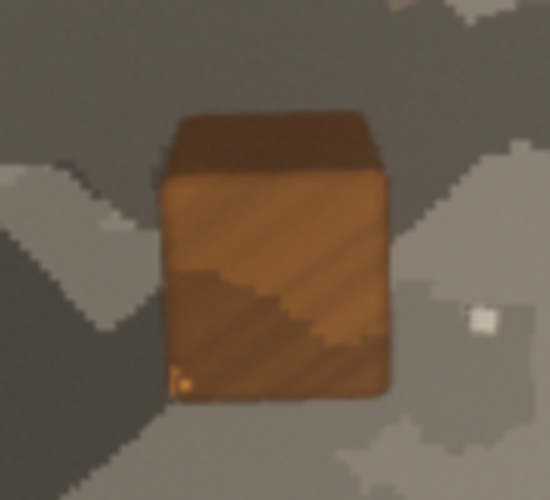

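The block centre is (424.6,-356.5), yaw 3°. Descending to TCP z 50 and gripping across its y.

```bash
python3 -m inch '[[-0.001,0.001,0.035,0,0,0.3],[-0.001,0.001,0.07,0,0,0.3],[-0.001,0.001,0.1,0,0,0.3],[-0.001,0.001,0.125,0,0,0.3],[-0.001,0.001,0.1495,0,0,0.3]]' >/dev/null; python3 go.py 424.6 -356.5 50 3
```

```text
t 2.87 at [ 424.3 -353.7   49.9] yaw 3.2 gap 85.2 F [ 0.9 -0.3  0.6]
shift m [ 0.0002  0.0028 -0.0001] turn [-0.01  0.    0.22]
```

```bash
python3 -m inch '[[0,0,0,0,0,0],[0,0,0,0,0,0],[0,0,0,0,0,0],[0,0,0,0,0,0],[0,0,0,0,0,0]]' -1 40; python3 go.py 424.6 -356.5 50 3
```

```text
time_s: 3.28
ee_pos: [425.1, -355.7, 52.9]
tool_rot: [[0.999, 0.054, 0.002], [0.054, -0.999, -0.002], [0.002, 0.002, -1.0]]
ft_force: [-1.5, 1.4, 7.3]
finger_gap: 37.4
t 3.28 at [ 425.1 -355.7   52.9] yaw 3.1 gap 37.4 F [-1.5  1.4  7.3]
shift m [-0.0006  0.0008  0.0029] turn [ 0.12 -0.12  0.1 ]
```

```bash
python3 -m inch '[[0,0,-0.01,0,0,0],[0,0,-0.04,0,0,0],[0,0,-0.08,0,0,0],[0,0,-0.12,0,0,0],[0,0,-0.15,0,0,0]]'; python3 go.py 370 -110 190 -15
```

```text
time_s: 3.7
ee_pos: [424.6, -355.4, 205.8]
tool_rot: [[0.999, 0.054, 0.003], [0.054, -0.999, -0.003], [0.003, 0.003, -1.0]]
ft_force: [0.3, 0.5, -0.3]
finger_gap: 37.2
t 3.7 at [ 424.6 -355.4  205.8] yaw 3.1 gap 37.2 F [ 0.3  0.5 -0.3]
shift m [-0.0414 -0.248   0.0149] turn [ 0.15 -0.19 18.08]
```

```bash
python3 -m inch '[[-0.008,-0.04,0,0,0,4],[-0.016,-0.08,0,0,0,8],[-0.024,-0.12,0.004,0,0,12],[-0.032,-0.16,0.006,0,0,15],[-0.04,-0.2,0.008,0,0,18]]'; python3 go.py 370 -110 190 -15
```

```text
time_s: 4.12
ee_pos: [372.8, -156.1, 193.9]
tool_rot: [[0.965, -0.261, 0.002], [-0.261, -0.965, -0.001], [0.002, 0.0, -1.0]]
ft_force: [0.7, 0.4, -0.1]
finger_gap: 37.2
t 4.12 at [ 372.8 -156.1  193.9] yaw -15.1 gap 37.2 F [ 0.7  0.4 -0.1]
shift m [-0.0147 -0.0438  0.0038] turn [ 0.02 -0.11 -0.1 ]
```

```bash
python3 -m inch '[[-0.01,-0.03,0,0,0,0],[-0.015,-0.044,0.002,0,0,0],[-0.015,-0.044,0.002,0,0,0],[-0.015,-0.044,0.002,0,0,0]]' >/dev/null; python3 go.py 440 -128 190 -15
python3 - <<'E'
from h import *
f=cam("wrist");save(f,"w2.png")
E
```

```text
t 4.45 at [ 370.8 -111.   192. ] yaw -14.8 gap 37.1 F [ 0.4  0.1 -1.4]
shift m [ 0.0713 -0.0013  0.0022] turn [ 0.02 -0.13  0.18]
```

View pics/w2.png

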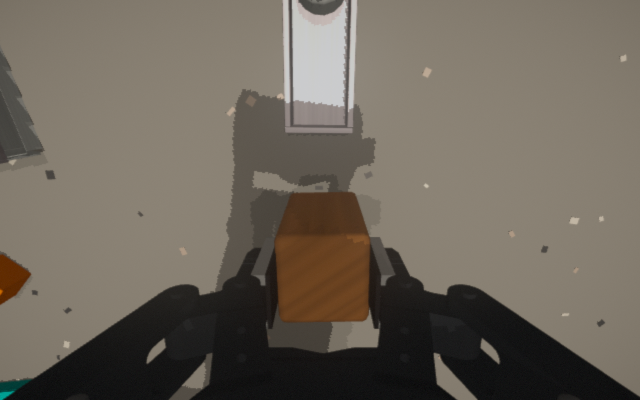

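```bash
python3 -m inch '[[0.015,0,0,0,0,0],[0.03,0,0,0,0,0],[0.03,0,0,0,0,0],[0.03,0,0,0,0,0]]' >/dev/null
python3 - <<'E'
from h import *
f=cam("wrist");save(f,"w3.png",(250,0,390,200),3.5)
print(sense()["ee_pos"])
E
```

```text
[ 399.16457702 -119.56086758  190.68863255]
```

View pics/w3.png

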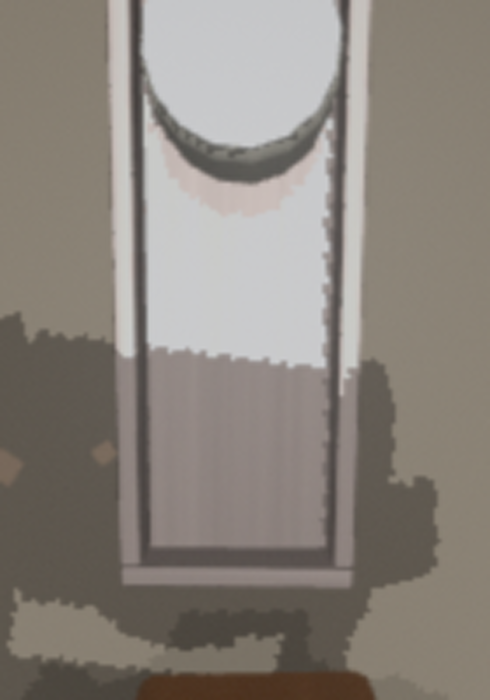

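Run:
```python
from h import *
f=cam("wrist")
def r(a,b,z):return ray(f,250+(a+.5)/3.5-.5,(b+.5)/3.5-.5,z)[:2]
A,B,C,D=[r(a,b,36) for a,b in [(122,586),(352,586),(108,0),(370,0)]]
print(A,B,C,D)
y=[np.degrees(np.arctan2(*(q-p)[::-1])) for p,q in((A,C),(B,D))];print(y,np.hypot(*(A-B)))
e=(A+B)/2;yaw=np.radians(np.mean(y));ux=np.array([np.cos(yaw),np.sin(yaw)]);uy=np.array([-ux[1],ux[0]])
ed=B-A;print("end-edge normal",np.degrees(np.arctan2(-ed[0],ed[1]))%180)
m=((A+B)/2+(C+D)/2)/2
print("centre along x 74:",e+74*ux, "axis y check", (e-m)@uy)
print("can near edge top (tin x)",(r(238,150,56)-e)@ux-74,"floor inner -x edge",[(r(235,b,36)-e)@ux for b in(566,550)])
c=e+74*ux
for x in(-46,-45.5,-2):print(x,c+ux*x)
```

```text
[418.95421446 -91.09493266] [ 404.1689454 -146.2627956] [ 543.88263786 -125.62230876] [ 529.16173211 -180.70753798]
[np.float64(-15.449588803744462), np.float64(-15.406813816792015)] 57.114772896403394
end-edge normal 164.9970109365737
centre along x 74: [ 482.89495879 -138.3651299 ] axis y check -3.738500200605947e-06
can near edge top (tin x) 22.625513948564972 floor inner -x edge [np.float64(5.020377640370882), np.float64(9.005122524567637)]
-46 [ 438.55258815 -126.12772145]
-45.5 [ 439.03457044 -126.26073676]
-2 [ 480.96702963 -137.83306867]
```

```bash
python3 go.py 438.6 -126.1 125 -15.2
```

```text
t 4.93 at [ 399.  -119.4  190.7] yaw -15.0 gap 37.1 F [ 0.3  0.5 -1.2]
shift m [ 0.04   -0.0037  0.0657] turn [-0.    0.03  0.23]
```

```bash
python3 -m inch '[[0.013,-0.001,0.02,0,0,0.2],[0.026,-0.002,0.04,0,0,0.2],[0.04,-0.0037,0.0655,0,0,0.2],[0.04,-0.0037,0.0655,0,0,0.2],[0.04,-0.0037,0.0655,0,0,0.2]]' >/dev/null; python3 go.py 438.6 -126.1 80 -15.2
python3 - <<'E'
from h import *
f=cam("wrist");save(f,"w4.png")
f=cam("side");save(f,"s4.png",(290,200,390,290),7)
E
```

```text
t 5.35 at [ 438.3 -125.7  124.7] yaw -15.1 gap 37.1 F [-0.7  0.5 -0.1]
shift m [0.0005 0.0003 0.0447] turn [-0.01  0.16  0.07]
```

View pics/w4.png

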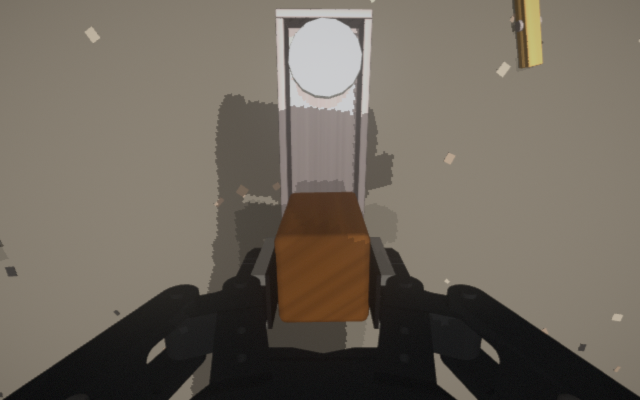

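View pics/s4.png

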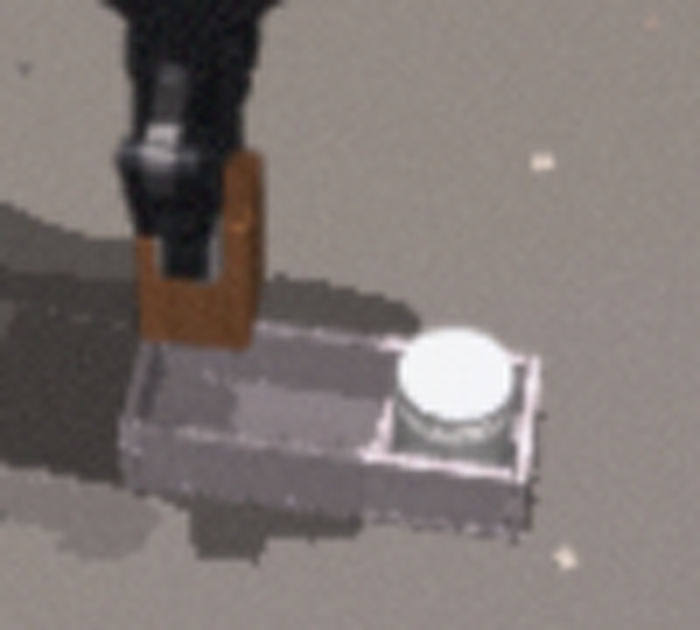

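Run:
```python
from h import *
f=cam("wrist");im=f["image"].astype(int).sum(2)
print(im[4:26,325]);print(im[150,270:300],im[150,350:372]); print(im[60,268:296],im[60,352:376])
A,B=[ray(f,u,v,36)[:2] for u,v in[(276,10.5),(371,10.5)]]
print(A,B,np.hypot(*(A-B)))
a=np.radians(-15.2);ux=np.array([np.cos(a),np.sin(a)]);print("c",(A+B)/2-74*ux)
c=(A+B)/2-74*ux;uy=np.array([-ux[1],ux[0]])
for v,u1,u2 in((150,281,367),(60,277,370)):
  for u in(u1,u2):print(v,(ray(f,u,v,36)[:2]-c)@uy)
p=np.array(sense()["ee_pos"][:2]);print("tcp in tin",(p-c)@ux,(p-c)@uy)
# block lower front edge in image z=? 
for u,v in((288,193),(356,193)):
  q=ray(f,u,v,124.7-52.9)[:2];print("blk front lower",(q-p)@ux,(q-p)@uy)
```

```text
[373 372 373 373 376 374 374 382 522 577 589 593 595 597 593 531 444 579
 600 601 601 601]
[257 260 261 265 259 262 260 260 260 259 351 390 400 399 400 400 355 252
 212 213 228 333 392 400 404 404 403 402 398 399] [408 405 396 350 286 230 221 217 236 344 401 411 411 412 401 370 280 264
 268 269 270 268]
[385 386 384 388 387 386 386 388 400 499 569 583 589 593 597 578 475 310
 238 237 328 569 604 606 606 607 607 607] [607 605 606 605 607 606 604 601 552 384 455 567 592 594 594 588 580 520
 429 396 393 391 394 393]
[ 561.39187985 -130.75149364] [ 546.63852982 -185.35489806] 56.56141009915207
c [ 482.60398424 -138.65119663]
150 28.074992591813356
150 -29.02448884007681
60 28.691001878624537
60 -28.78564563810514
tcp in tin -45.32984981278978 0.8544637535356641
blk front lower 16.513096384197137 19.600665031387184
blk front lower 16.533681902899268 -19.62597146238649
```

Run:
```python
from h import *
f=cam("wrist");s=sense();p=np.array(s["ee_pos"]);R=np.array(s["tool_rot"])
for z in(9,13,17):
  for u,v in((277,238),(368,238),(370,319),(278,321)):
    q=R.T@(ray(f,u,v,p[2]+z)-p);print(z,q.round(1))
```

```text
9 [ 16.1 -17.7  -9. ]
9 [16.1 18.2 -9. ]
9 [-21.1  20.4  -9. ]
9 [-22.  -18.7  -9.1]
13 [ 17.8 -17.1 -13. ]
13 [ 17.8  17.6 -13. ]
13 [-18.1  19.7 -13. ]
13 [-19.  -18.1 -13. ]
17 [ 19.6 -16.5 -17. ]
17 [ 19.5  17.  -17. ]
17 [-15.2  19.1 -17. ]
17 [-16.  -17.4 -17. ]
```

The checks agree: the block centre is at tin x ≈ -45.8, y ≈ +0.4. Lowering it straight down.

```bash
python3 -m inch '[[-0.0005,0,0.015,0,0,0],[-0.0005,0,0.03,0,0,0],[-0.0005,0,0.04,0,0,0],[-0.0005,0,0.05,0,0,0],[-0.0005,0,0.057,0,0,0]]'; python3 go.py 438.1 -126.1 57 -15.2
```

```text
time_s: 5.97
ee_pos: [438.6, -125.7, 67.9]
tool_rot: [[0.965, -0.261, 0.0], [-0.261, -0.965, -0.0], [0.0, 0.0, -1.0]]
ft_force: [1.5, 0.1, -1.5]
finger_gap: 37.5
t 5.97 at [ 438.6 -125.7   67.9] yaw -15.1 gap 37.5 F [ 1.5  0.1 -1.5]
shift m [-0.0004  0.0005  0.0109] turn [ 0.   -0.02  0.07]
```

```bash
python3 -m inch '[[-0.0004,0,0.004,0,0,0],[-0.0004,0,0.007,0,0,0],[-0.0004,0,0.009,0,0,0],[-0.0004,0,0.0105,0,0,0],[-0.0004,0,0.011,0,0,0]]'; python3 go.py 438.1 -126.1 57 -15.2
```

```text
time_s: 6.38
ee_pos: [438.4, -125.6, 57.4]
tool_rot: [[0.965, -0.261, 0.0], [-0.261, -0.965, -0.0], [0.0, 0.0, -1.0]]
ft_force: [-0.2, 0.3, -0.4]
finger_gap: 37.5
t 6.38 at [ 438.4 -125.6   57.4] yaw -15.1 gap 37.5 F [-0.2  0.3 -0.4]
shift m [-0.0002  0.0006  0.0004] turn [ 0.   -0.02  0.08]
```

```bash
python3 -m inch '[[0,0,0.001,0,0,0],[0,0,0.002,0,0,0],[0,0,0.002,0,0,0]]'; python3 go.py 438.1 -126.1 57 -15.2
python3 - <<'E'
from h import *
f=cam("side");save(f,"s5.png",(290,200,390,290),7)
f=cam("wrist");save(f,"w5.png")
E
```

```text
time_s: 6.63
ee_pos: [438.8, -125.8, 56.8]
tool_rot: [[0.965, -0.261, 0.001], [-0.261, -0.965, -0.001], [0.001, 0.0, -1.0]]
ft_force: [-8.1, 2.4, 22.2]
finger_gap: 37.3
t 6.63 at [ 438.8 -125.8   56.8] yaw -15.1 gap 37.3 F [-8.1  2.4 22.2]
shift m [-0.0006  0.0005 -0.0002] turn [ 0.02 -0.08  0.09]
```

View pics/s5.png

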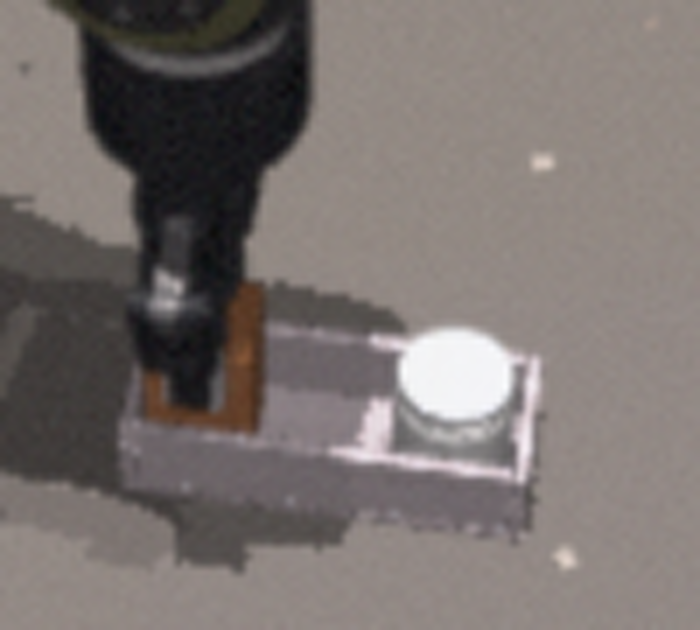

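View pics/w5.png

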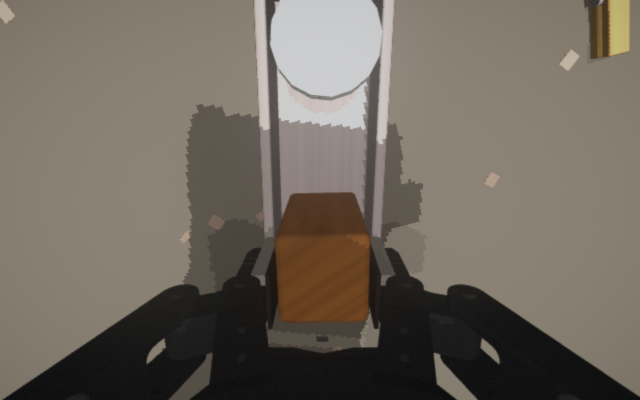

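Floor contact: 22 N at z 56.8, as expected. Easing off, opening the fingers, then rising.

```bash
python3 -m inch '[[0,0,-0.0005,0,0,0],[0,0,-0.001,0,0,0],[0,0,-0.001,0,0,0]]' ; python3 -m inch '[[0,0,0,0,0,0],[0,0,0,0,0,0],[0,0,0,0,0,0],[0,0,0,0,0,0]]' 0.4; python3 -m inch '[[0,0,-0.02,0,0,0],[0,0,-0.05,0,0,0],[0,0,-0.09,0,0,0],[0,0,-0.13,0,0,0],[0,0,-0.15,0,0,0]]'
python3 - <<'E'
from h import *
f=cam("side");save(f,"s6.png",(290,200,390,290),7)
f=cam("wrist");save(f,"w6.png")
E
```

```text
time_s: 6.98
ee_pos: [438.6, -125.7, 56.8]
tool_rot: [[0.965, -0.261, 0.001], [-0.261, -0.965, -0.0], [0.001, 0.0, -1.0]]
ft_force: [-2.7, -0.1, 8.9]
finger_gap: 37.6
time_s: 7.32
ee_pos: [438.3, -125.5, 56.2]
tool_rot: [[0.965, -0.261, -0.0], [-0.261, -0.965, 0.0], [-0.0, -0.0, -1.0]]
ft_force: [-0.3, 0.7, -0.7]
finger_gap: 59.7
time_s: 7.73
ee_pos: [439.1, -125.8, 210.7]
tool_rot: [[0.965, -0.261, 0.004], [-0.261, -0.965, -0.002], [0.005, 0.0, -1.0]]
ft_force: [0.1, 0.4, 0.5]
finger_gap: 59.8
```

View pics/s6.png

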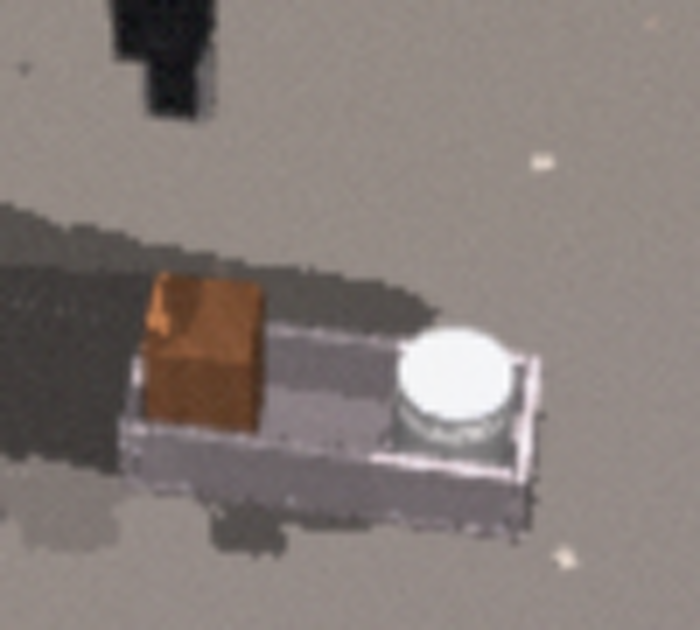

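View pics/w6.png

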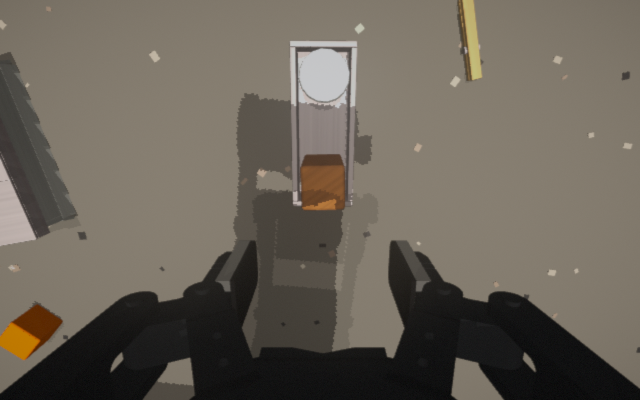

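The block stands upright in the tin at wrist pixel (323,182). Next, the jar.

```bash
python3 go.py 592 -315 180 -15.2
```

```text
t 7.83 at [ 439.5 -126.   209.9] yaw -15.1 gap 59.9 F [ 0.2  0.4 -0.7]
shift m [0.1963 0.1427 0.0312] turn [ 0.04 -0.37  0.08]
```

```bash
python3 -m inch '[[0.033,0.024,0,0,0,0],[0.066,0.048,0,0,0,0],[0.099,0.072,0,0,0,0],[0.132,0.096,0,0,0,0],[0.165,0.12,0,0,0,0]]' 1 >/dev/null;  python3 -m inch '[[0.02,0.014,0.005,0,0,0],[0.031,0.022,0.008,0,0,0],[0.031,0.022,0.008,0,0,0],[0.031,0.022,0.008,0,0,0]]' >/dev/null; python3 go.py 592 -315 50 -15.2
python3 - <<'E'
from h import *
f=cam("wrist");save(f,"w7.png");print(proj(f,[592,-315,66]))
E
```

```text
t 8.58 at [ 590.1 -313.8  196.2] yaw -15.2 gap 85.5 F [-0.1 -0.  -0. ]
shift m [0.0025 0.0008 0.1462] turn [-0.04  0.15  0.05]
[322.94164777 184.5055574 ]
```

View pics/w7.png

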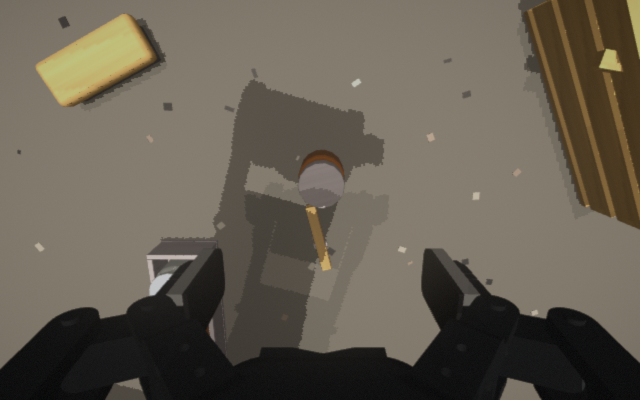

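The jar's cap is at about (322,186), predicted (323,184.5). The peg ends just below it, outside the jaw sweep. Refining the centre.

Run:
```python
from h import *
f=cam("wrist");save(f,"w7c.png",(285,140,360,220),7)
g=cv2.GaussianBlur(cv2.cvtColor(f["image"],cv2.COLOR_RGB2GRAY),(3,3),0)[130:230,270:380]
c=cv2.HoughCircles(cv2.resize(g,None,fx=4,fy=4,interpolation=cv2.INTER_CUBIC),cv2.HOUGH_GRADIENT,2,400,param1=80,param2=15,minRadius=70,maxRadius=110)
print(c)
for q in c[0][:2]:
    u,v=270+q[0]/4,130+q[1]/4;print(u,v,q[2]/4,ray(f,u,v,66))
```

```text
[[[183. 379.  75.]]]
315.75 224.75 18.75 [ 559.8267847 -299.6646235   66.       ]
```

View pics/w7c.png

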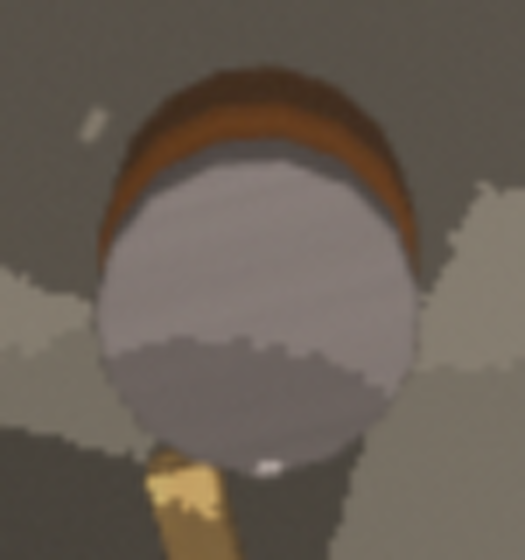

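```bash
python3 - <<'E'
from h import *
f=cam("wrist");print(ray(f,321.4,184.8,66))
E
python3 go.py 591.8 -314.1 52 -15.2
```

```text
[ 591.91952743 -313.08343358   66.        ]
t 8.73 at [ 590.2 -313.1  198.3] yaw -15.1 gap 85.0 F [0.1 0.4 0.3]
shift m [0.0018 0.0006 0.1463] turn [-0.01  0.01  0.1 ]
```

```bash
python3 -m inch '[[0.001,0,0.035,0,0,0],[0.0018,0.0003,0.07,0,0,0],[0.0018,0.0003,0.1,0,0,0],[0.0018,0.0003,0.13,0,0,0],[0.0018,0.0003,0.1455,0,0,0]]' >/dev/null; python3 -m inch '[[0,0,0,0,0,0],[0,0,0,0,0,0]]'; python3 go.py 591.8 -313.6 53 -15.2
```

```text
time_s: 9.32
ee_pos: [592.1, -314.1, 53.2]
tool_rot: [[0.965, -0.261, -0.0], [-0.261, -0.965, 0.0], [-0.0, -0.0, -1.0]]
ft_force: [0.7, 0.9, 1.5]
finger_gap: 85.8
t 9.32 at [ 592.1 -314.1   53.2] yaw -15.1 gap 85.8 F [0.7 0.9 1.5]
shift m [-0.0004 -0.0004  0.0002] turn [-0.    0.02  0.1 ]
```

```bash
python3 -m inch '[[0,0,0,0,0,0],[0,0,0,0,0,0],[0,0,0,0,0,0],[0,0,0,0,0,0],[0,0,0,0,0,0]]' -1 40; python3 -m inch '[[0,0,-0.01,0,0,0],[0,0,-0.04,0,0,0],[0,0,-0.08,0,0,0],[0,0,-0.12,0,0,0],[0,0,-0.14,0,0,0]]'; python3 go.py 410 -119 190 -15.2
```

```text
time_s: 9.73
ee_pos: [592.6, -314.7, 54.1]
tool_rot: [[0.965, -0.261, 0.002], [-0.261, -0.965, -0.001], [0.002, 0.0, -1.0]]
ft_force: [-0.5, 1.0, 5.3]
finger_gap: 37.2
time_s: 10.15
ee_pos: [592.8, -315.0, 199.1]
tool_rot: [[0.965, -0.261, 0.005], [-0.261, -0.965, -0.003], [0.006, 0.002, -1.0]]
ft_force: [0.4, 0.6, -1.5]
finger_gap: 36.9
t 10.15 at [ 592.8 -315.   199.1] yaw -15.1 gap 36.9 F [ 0.4  0.6 -1.5]
shift m [-0.2277 -0.1415  0.0075] turn [ 0.1  -0.34  0.07]
```

```bash
python3 -m inch '[[-0.033,-0.02,0,0,0,0],[-0.066,-0.04,0,0,0,0],[-0.1,-0.062,0.002,0,0,0],[-0.133,-0.083,0.004,0,0,0],[-0.165,-0.103,0.006,0,0,0]]' >/dev/null;  python3 -m inch '[[-0.03,-0.019,0,0,0,0],[-0.06,-0.037,0,0,0,0],[-0.062,-0.038,0,0,0,0],[-0.062,-0.038,0,0,0,0]]' >/dev/null; python3 go.py 481 -138 190 -15.2
python3 - <<'E'
from h import *
f=cam("wrist");save(f,"w8.png");save(f,"w8c.png",(250,40,400,200),4)
E
```

```text
t 10.9 at [ 409.2 -118.4  187.8] yaw -15.1 gap 36.7 F [-0.3 -0.4 -0.4]
shift m [ 0.0744  0.0003 -0.002 ] turn [ 0.01 -0.09  0.15]
```

View pics/w8.png

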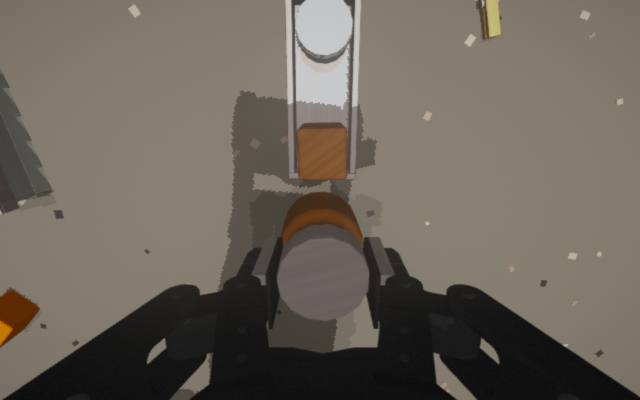

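View pics/w8c.png

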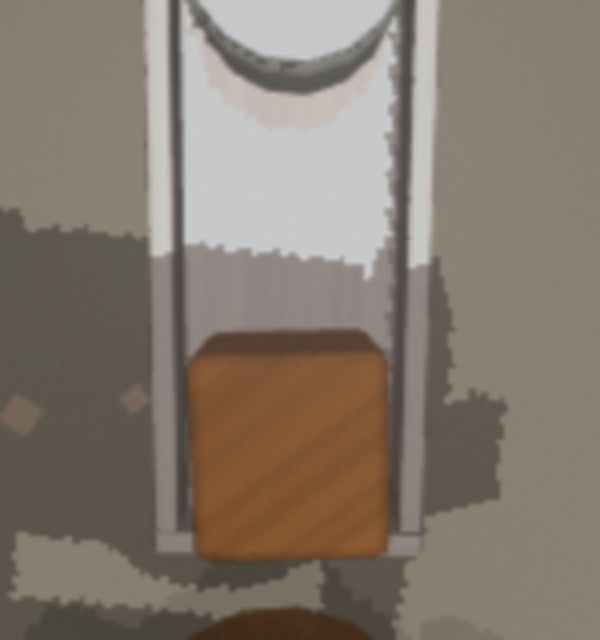

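The block stands square in the -x end, and the gap runs from its far edge (crop row 350) to the can's near edge (crop row 62).

Run:
```python
from h import *
f=cam("wrist");s=sense()
def r(a,b,z):return ray(f,250+(a+.5)/4-.5,40+(b+.5)/4-.5,z)[:2]
L0,L1,R0,R1=r(146,20,36),r(157,540,36),r(437,20,36),r(421,540,36)
y=[np.arctan2(*(p-q)[::-1]) for p,q in((L0,L1),(R0,R1))];a=np.mean(y);print("yaw",np.degrees(y))
ux=np.array([np.cos(a),np.sin(a)]);uy=np.array([-ux[1],ux[0]])
e=(r(157,552,36)+r(421,552,36))/2
m=(L0+L1+R0+R1)/4
c=m+ux*((e-m)@ux+74);print("c",c)
T=lambda p:np.round([(p-c)@ux,(p-c)@uy],1)
for n,p in dict(blk_far=r(288,350,70),blk_near=r(288,561,70),blkL=r(189,450,70),blkR=r(388,450,70),can=r(288,62,56),bl_faraL=r(205,353,70),blR=r(375,350,70)).items():print(n,T(p))
print("tcp",T(np.array(s["ee_pos"][:2])))
# jar cap in tool
R=np.array(s["tool_rot"]);p=np.array(s["ee_pos"])
for u,v in((322.5,224),(322.5,319),(277,270),(369,270)):print("cap",(R.T@(ray(f,u,v,p[2]+66-54.1)-p)).round(1))
```

```text
yaw [-15.50315708 -15.30645789]
c [ 484.67893615 -139.62159308]
blk_far [-28.2   0.4]
blk_near [-67.9   0.2]
blkL [-46.7  18.8]
blkR [-46.5 -18.4]
can [22.4  0.6]
bl_faraL [-28.9  15.6]
blR [-28.2 -15.6]
tcp [-77.   -0.4]
cap [ 22.6  -0.1 -11.9]
cap [-19.5  -0.1 -11.9]
cap [  3.1 -18.1 -11.9]
cap [  3.1  18.3 -11.9]
```

```bash
python3 -m inch '[[0.03,-0.0004,0.01,0,0,0.2],[0.06,-0.0004,0.03,0,0,0.2],[0.0748,-0.0004,0.05,0,0,0.2],[0.0748,-0.0004,0.06,0,0,0.2],[0.0748,-0.0004,0.06,0,0,0.2]]'
python3 -m inch '[[0,0,0,0,0,0]]'
python3 - <<'E'
from h import *
f=cam("wrist");save(f,"w9.png")
f=cam("side");save(f,"s9.png",(290,200,390,290),7)
E
```

```text
time_s: 11.42
ee_pos: [481.6, -138.7, 124.0]
tool_rot: [[0.964, -0.265, -0.005], [-0.265, -0.964, 0.002], [-0.005, -0.0, -1.0]]
ft_force: [-1.0, -0.0, -1.6]
finger_gap: 36.8
time_s: 11.5
ee_pos: [481.9, -138.7, 126.5]
tool_rot: [[0.964, -0.265, -0.001], [-0.265, -0.964, 0.0], [-0.002, -0.0, -1.0]]
ft_force: [-0.7, 0.4, -0.7]
finger_gap: 37.1
```

View pics/w9.png

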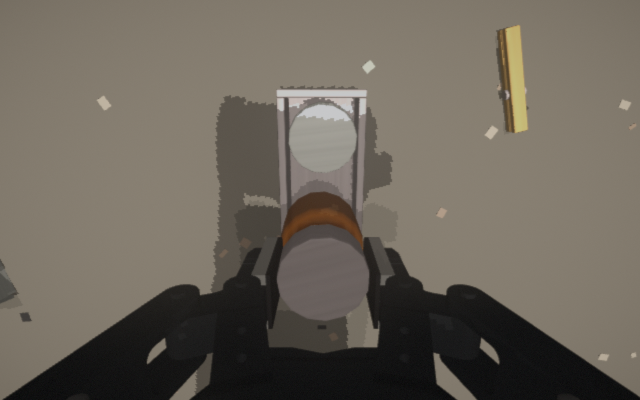

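View pics/s9.png

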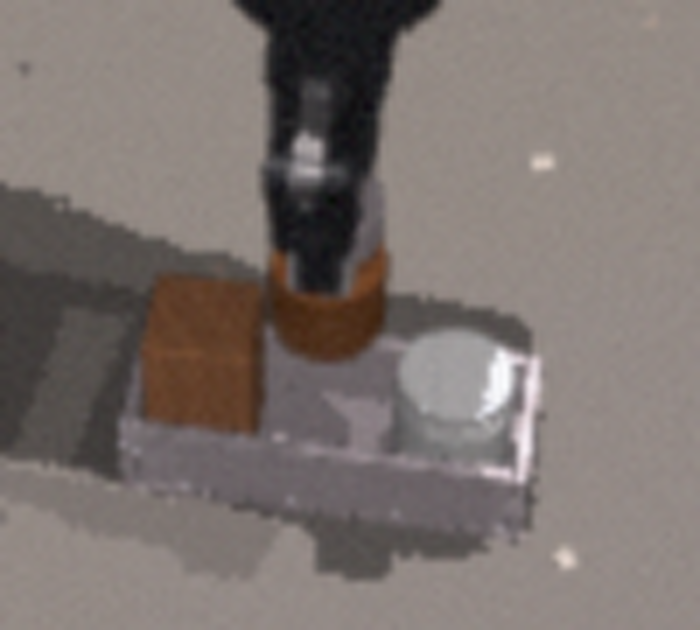

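Run:
```python
from h import *
f=cam("wrist");s=sense();R=np.array(s["tool_rot"]);p=np.array(s["ee_pos"]);R[:,2]=[0,0,-1]
save(f,"w9c.png",(265,80,380,200),5)
t=lambda u,v,z:(R.T@(ray(f,u,v,z)-p)).round(1)[:2]
print(p,"can",t(322.5,137.5,56),"rimL/R",t(280.5,160,36),t(364.5,160,36),t(277.5,91,36),t(366.5,91,36))
```

```text
[ 482.24305473 -138.57783953  127.97199379] can [46.4  0.4] rimL/R [ 29.2 -27.9] [29.2 28.7] [ 73.6 -28.3] [73.6 28.4]
```

View pics/w9c.png

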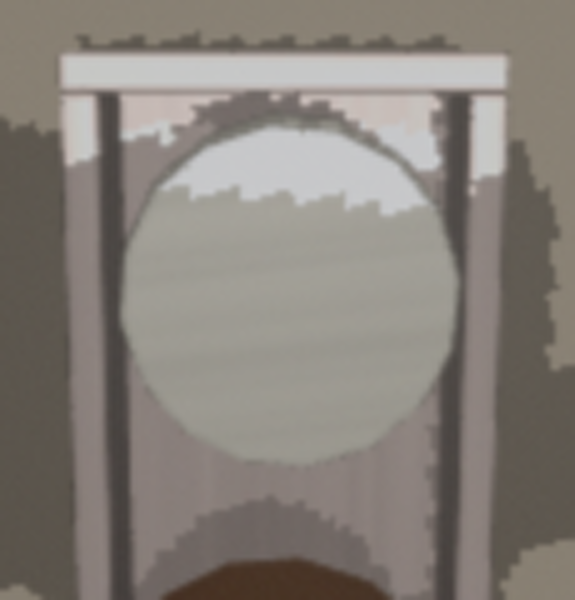

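The can is 46.4 mm ahead of the TCP (46.6 wanted) and the tin is centred to 0.3 mm sideways. Lowering.

```bash
python3 -m inch '[[0,0,0.015,0,0,0],[0,0,0.03,0,0,0],[0,0,0.04,0,0,0],[0,0,0.05,0,0,0],[0,0,0.058,0,0,0]]';python3 -m inch '[[0,0,0.003,0,0,0],[0,0,0.006,0,0,0],[0,0,0.008,0,0,0],[0,0,0.01,0,0,0]]'
```

```text
time_s: 12.07
ee_pos: [482.1, -138.4, 68.5]
tool_rot: [[0.964, -0.264, 0.0], [-0.264, -0.964, -0.0], [0.0, 0.0, -1.0]]
ft_force: [-0.3, 0.3, -1.7]
finger_gap: 36.8
time_s: 12.4
ee_pos: [482.3, -138.4, 59.0]
tool_rot: [[0.964, -0.264, 0.001], [-0.264, -0.964, -0.0], [0.001, 0.0, -1.0]]
ft_force: [-0.4, 1.3, -2.1]
finger_gap: 37.2
```

```bash
python3 -m inch '[[0,0,0.001,0,0,0],[0,0,0.002,0,0,0],[0,0,0.002,0,0,0]]'
python3 - <<'E'
from h import *
f=cam("side");save(f,"s10.png",(290,200,390,290),7)
E
```

```text
time_s: 12.65
ee_pos: [482.9, -138.5, 58.0]
tool_rot: [[0.964, -0.264, 0.002], [-0.264, -0.964, -0.001], [0.002, 0.0, -1.0]]
ft_force: [-2.6, 1.5, 10.1]
finger_gap: 37.1
```

View pics/s10.png

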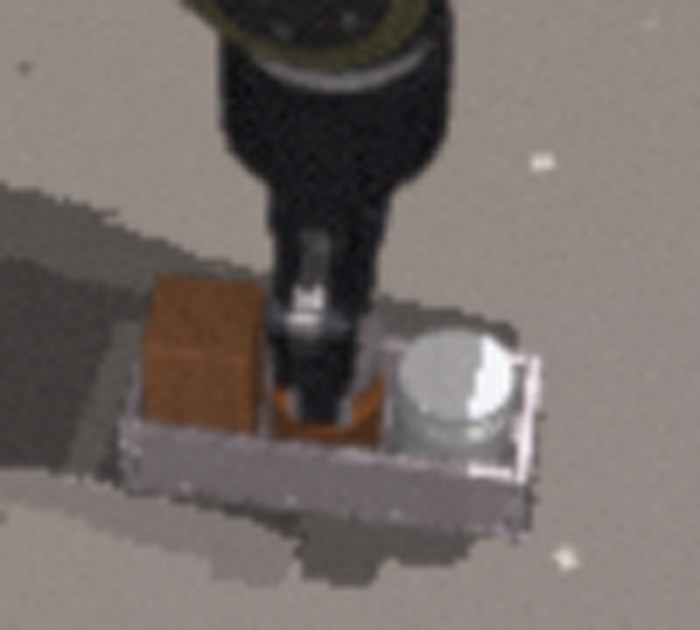

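The jar met the floor at z 58, as expected, and stands between block and can. Releasing and rising.

```bash
python3 -m inch '[[0,0,-0.0005,0,0,0],[0,0,-0.0005,0,0,0]]' ; python3 -m inch '[[0,0,0,0,0,0],[0,0,0,0,0,0],[0,0,0,0,0,0],[0,0,0,0,0,0]]' 0.4; python3 -m inch '[[0,0,-0.02,0,0,0],[0,0,-0.05,0,0,0],[0,0,-0.09,0,0,0],[0,0,-0.13,0,0,0],[0,0,-0.16,0,0,0]]'
python3 - <<'E'
from h import *
f=cam("side");save(f,"s11.png",(290,200,390,290),7)
f=cam("wrist");save(f,"w11.png")
E
python3 go.py 480 165 220 -5
```

```text
time_s: 12.87
ee_pos: [482.5, -138.4, 58.0]
tool_rot: [[0.964, -0.264, 0.001], [-0.264, -0.964, -0.0], [0.001, 0.0, -1.0]]
ft_force: [-0.9, 0.6, 8.1]
finger_gap: 37.3
time_s: 13.2
ee_pos: [482.0, -138.3, 57.2]
tool_rot: [[0.964, -0.264, -0.0], [-0.264, -0.964, 0.0], [-0.0, -0.0, -1.0]]
ft_force: [-0.1, 0.8, -0.3]
finger_gap: 59.9
time_s: 13.62
ee_pos: [482.2, -138.4, 220.5]
tool_rot: [[0.964, -0.264, 0.002], [-0.264, -0.964, -0.001], [0.002, 0.0, -1.0]]
ft_force: [-0.5, 0.1, 0.9]
finger_gap: 59.8
t 13.72 at [ 483.6 -138.9  222.3] yaw -15.3 gap 59.9 F [ 0.1  0.2 -1. ]
shift m [-0.0838 -0.2921  0.0014] turn [  0.08  -0.47 -10.32]
```

View pics/s11.png

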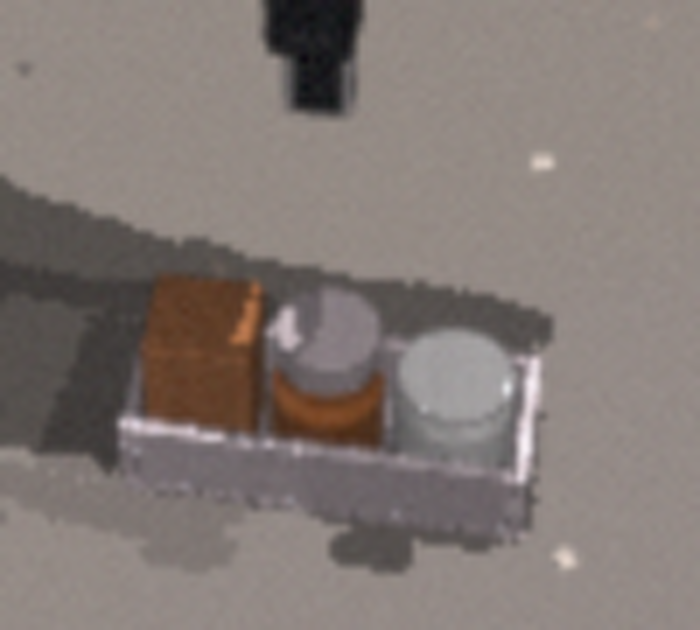

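View pics/w11.png

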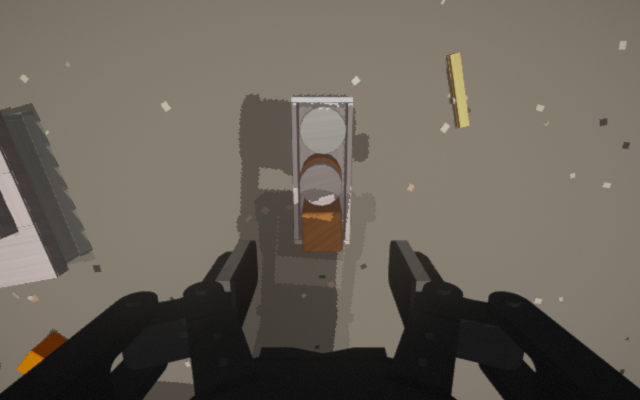

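Jar, block and can all stand upright in the tin. I'll take a four-corner tin fit from this view, then go to the lid pair.

```bash
python3 - <<'E'
from h import *
f=cam("wrist");save(f,"w12.png",(280,85,365,255),3.5);print(sense()["ee_pos"])
E
python3 go.py 544 172 220 -5
```

```text
[ 482.72529435 -138.54164287  219.21240873]
t 13.77 at [ 482.7 -138.5  219.2] yaw -15.3 gap 59.9 F [ 0.3 -1.  -0.9]
shift m [-0.023  -0.3157 -0.001 ] turn [  0.04  -0.24 -10.32]
```

View pics/w12.png

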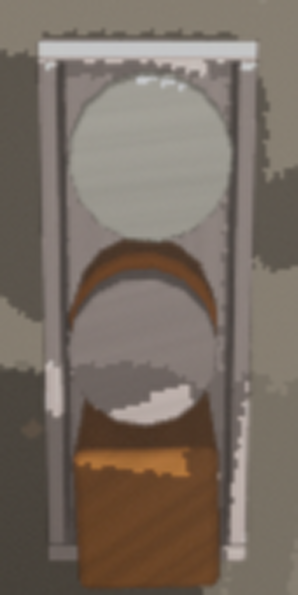

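Run:
```python
from h import *
f=cam("wrist");s=sense()
def r(a,b,z):return ray(f,280+(a+.5)/3.5-.5,85+(b+.5)/3.5-.5,z)[:2]
P=[r(38,41,36),r(257,41,36),r(245,559,36),r(49,559,36)]
P=np.array(P);c=P.mean(0)
a=np.mean([np.arctan2(*(P[0]-P[3])[::-1]),np.arctan2(*(P[1]-P[2])[::-1])]);print(P.round(1).tolist(),c,np.degrees(a),np.hypot(*(P[0]-P[3])),np.hypot(*(P[0]-P[1])))
```

```text
[[559.5, -130.1], [544.5, -184.7], [404.6, -146.4], [419.8, -91.2]] [ 482.07880996 -138.11151395] -15.42976085341736 145.0161343384185 56.5250563800135
```

```bash
python3 -m inch '[[-0.003,-0.038,0,0,0,-1],[-0.006,-0.076,0,0,0,-3],[-0.009,-0.114,0,0,0,-5],[-0.012,-0.152,0,0,0,-7],[-0.015,-0.19,0,0,0,-10]]' >/dev/null; python3 go.py 544 172 220 -5
```

```text
t 14.23 at [517.2  50.7 215.4] yaw -5.3 gap 60.0 F [0.1 0.3 0.7]
shift m [ 0.0155 -0.1233 -0.0047] turn [ 0.02  0.17 -0.26]
```

```bash
python3 -m inch '[[0.004,-0.035,0,0,0,0],[0.008,-0.07,0,0,0,0],[0.012,-0.105,-0.002,0,0,0],[0.0155,-0.123,-0.004,0,0,0],[0.0155,-0.123,-0.004,0,0,0]]' >/dev/null; python3 -m inch '[[0,0,0,0,0,0]]' >/dev/null; python3 go.py 544 172 220 -5
python3 - <<'E'
from h import *
f=cam("wrist");save(f,"w13.png");print(sense()["ee_pos"],proj(f,[544,172,104]))
E
```

```text
t 14.73 at [544.2 170.4 219.2] yaw -5.2 gap 60.1 F [-0.6 -0.2 -0.2]
shift m [-0.0003 -0.0015 -0.0008] turn [ 0.07  0.17 -0.23]
[544.15472867 169.61342175 219.5371254 ] [320.10598217 192.31708357]
```

View pics/w13.png

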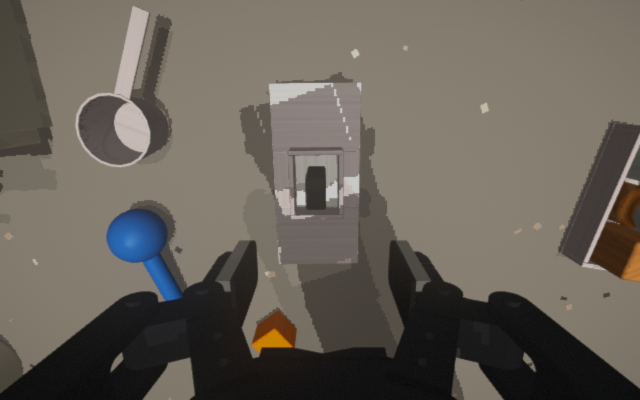

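Run:
```python
from h import *
f=cam("wrist");save(f,"w13c.png",(260,70,375,275),2.9);save(f,"w13d.png",(280,140,355,225),7);print(sense()["ee_pos"])
```

```text
[544.27266776 169.13471097 219.97960008]
```

View pics/w13c.png

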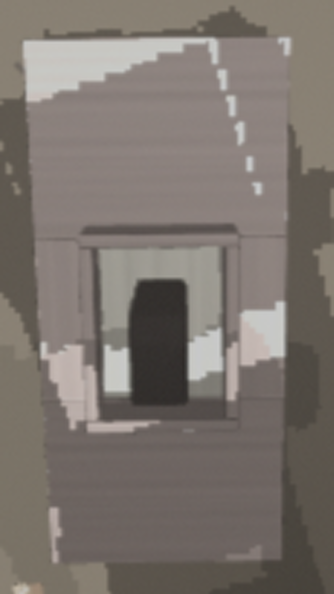

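View pics/w13d.png

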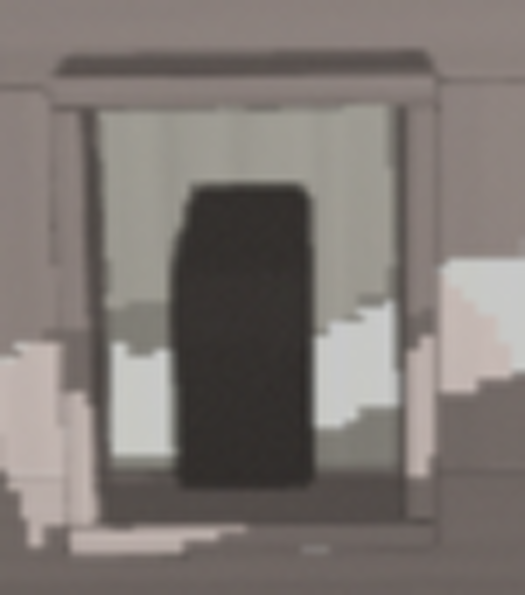

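```bash
python3 - <<'E'
from h import *
f=cam("wrist");s=sense()
def r(a,b,z,o=(260,70),k=2.9):return ray(f,o[0]+(a+.5)/k-.5,o[1]+(b+.5)/k-.5,z)[:2]
P=np.array([r(24,40,58),r(291,38,58),r(281,560,58),r(53,562,58)]);
def ya(P):return np.degrees(np.arctan2(*((P[0]+P[1]-P[2]-P[3])[::-1])))
print(P.round(1).tolist(),P.mean(0),ya(P),[np.hypot(*(P[i]-P[(i+1)%4])).round(1) for i in range(4)])
o,k=(280,140),7
K=np.array([r(175,263,104,o,k),r(311,263,104,o,k),r(313.5,488,104,o,k),r(178,488,104,o,k)])
print("knob",K.mean(0),ya(K),[np.hypot(*(K[i]-K[(i+1)%4])).round(1) for i in range(4)])
C=np.array([r(53,78,78,o,k),r(436,78,78,o,k),r(436,545,78,o,k),r(70,552,78,o,k)])
print("collar",C.mean(0),ya(C),[np.hypot(*(C[i]-C[(i+1)%4])).round(1) for i in range(4)])
print(s["ee_pos"])
E
python3 go.py 544.5 172 94 -5.2
```

```text
[[628.9, 206.4], [622.3, 130.1], [457.1, 143.8], [463.6, 219.8]] [542.95337296 175.01734299] -4.676749717299359 [np.float64(76.6), np.float64(165.8), np.float64(76.3), np.float64(165.9)]
knob [543.52933409 175.12198722] -5.077209011983058 [np.float64(14.7), np.float64(25.7), np.float64(15.1), np.float64(25.7)]
collar [543.24954302 175.16275757] -4.7275236231004385 [np.float64(44.8), np.float64(58.1), np.float64(45.4), np.float64(58.9)]
[544.3977047  168.94128562 220.38326255]
t 14.88 at [544.4 168.9 220.4] yaw -5.4 gap 59.4 F [ 0.5  0.3 -0.1]
shift m [-0.     -0.0031  0.1264] turn [ 0.04  0.08 -0.18]
```

```bash
python3 -m inch '[[0,-0.003,0.02,0,0,-0.5],[-0.001,-0.0055,0.05,0,0,-0.5],[-0.0015,-0.0057,0.07,0,0,-0.5],[-0.0015,-0.0057,0.07,0,0,-0.5],[-0.0015,-0.0057,0.07,0,0,-0.5]]' >/dev/null; python3 -m inch '[[0,0,0,0,0,0]]' >/dev/null; python3 go.py 543.4 174.7 93 -4.8
python3 - <<'E'
from h import *
f=cam("wrist");save(f,"w14.png",(200,100,440,330),3);print(sense()["ee_pos"],proj(f,[543.4,174.9,104]))
E
```

```text
t 15.38 at [544.4 175.3 152.8] yaw -4.9 gap 59.7 F [ 0.1 -0.1  1.2]
shift m [-0.001   0.0007  0.0598] turn [-0.03 -0.1  -0.07]
[544.44214155 175.48251101 153.03920628] [323.23614904 225.22194433]
```

View pics/w14.png

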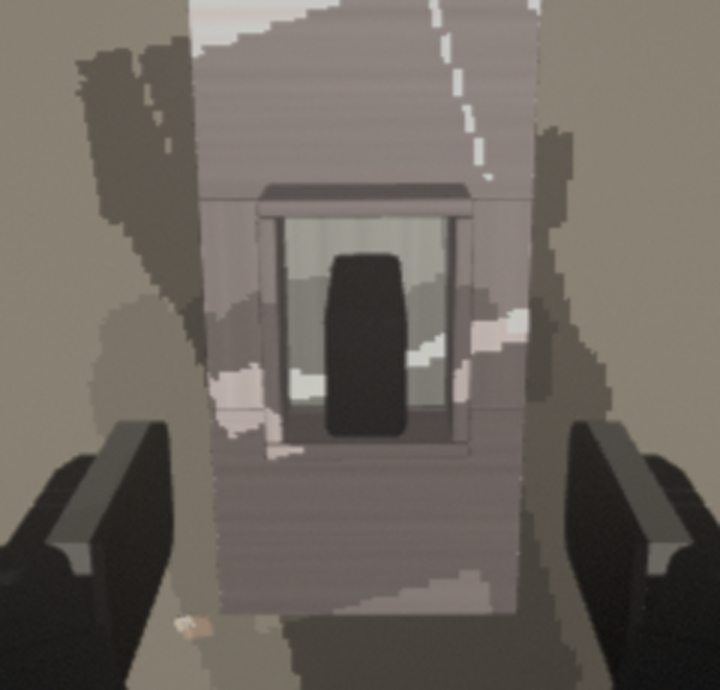

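Run:
```python
from h import *
f=cam("wrist");s=sense();p=ray(f,321.7,222.8,104);print(p,s["ee_pos"],np.array(s["tool_rot"]).T@(p-np.array(s["ee_pos"])))
```

```text
[544.96447664 175.84996905 104.        ] [544.40966048 175.54514152 152.97358378] [ 0.41138554 -0.31191614 48.974954  ]
```

The TCP is within 0.5 mm of the knob axis. Descending so the tips stay above the collar (z 78), then gripping at 80 N.

```bash
python3 -m inch '[[0.0004,0,0.02,0,0,0],[0.0004,0,0.035,0,0,0],[0.0004,0,0.05,0,0,0],[0.0004,0,0.06,0,0,0],[0.0004,0,0.06,0,0,0]]' ; python3 -m inch '[[0,0,0,0,0,0],[0,0,0,0,0,0],[0,0,0,0,0,0],[0,0,0,0,0,0],[0,0,0,0,0,0]]' -1 80
python3 - <<'E'
from h import *
f=cam("side");save(f,"s14.png",(290,120,400,220),6);print(sense()["ft_force"])
E
```

```text
time_s: 15.9
ee_pos: [543.7, 175.5, 90.2]
tool_rot: [[0.996, -0.084, -0.002], [-0.084, -0.996, -0.0], [-0.002, 0.001, -1.0]]
ft_force: [-0.5, 0.0, -0.3]
finger_gap: 60.0
time_s: 16.32
ee_pos: [544.6, 175.9, 92.5]
tool_rot: [[0.996, -0.084, 0.002], [-0.084, -0.996, 0.0], [0.002, -0.001, -1.0]]
ft_force: [-0.8, 0.1, 7.9]
finger_gap: 14.7
[-1.82410971  0.40845461  6.1598996 ]
```

View pics/s14.png

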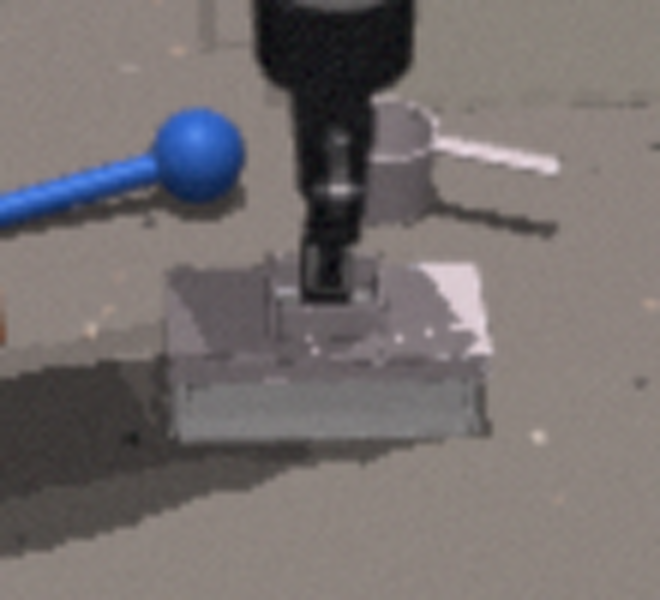

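```bash
python3 -m inch '[[0,0,-0.01,0,0,0],[0,0,-0.025,0,0,0],[0,0,-0.045,0,0,0],[0,0,-0.07,0,0,0],[0,0,-0.1,0,0,0]]';python3 -m inch '[[0,0,-0.02,0,0,0],[0,0,-0.03,0,0,0],[0,0,-0.03,0,0,0]]'
python3 - <<'E'
from h import *
f=cam("side");save(f,"s15.png",(260,60,420,220),4);f=cam("wrist");save(f,"w15.png");print(sense()["ft_force"],sense()["moment"])
E
python3 go.py 483.2 -138.7 210 -15.3
```

```text
time_s: 16.78
ee_pos: [543.3, 175.4, 191.6]
tool_rot: [[0.996, -0.084, -0.003], [-0.084, -0.996, -0.001], [-0.003, 0.001, -1.0]]
ft_force: [0.3, -0.2, -4.9]
finger_gap: 14.3
time_s: 17.03
ee_pos: [544.6, 175.8, 223.6]
tool_rot: [[0.996, -0.084, 0.003], [-0.084, -0.996, 0.001], [0.003, -0.001, -1.0]]
ft_force: [0.6, 0.1, -5.0]
finger_gap: 14.6
[-0.24935497 -0.6996392  -4.58575537] [-0.00729314 -0.00134047 -0.03167638]
t 17.13 at [543.7 175.6 220.2] yaw -4.8 gap 14.2 F [-0.2 -0.7 -4.6]
shift m [-0.0338  0.3182  0.0104] turn [ 0.04  0.08 10.47]
```

View pics/s15.png

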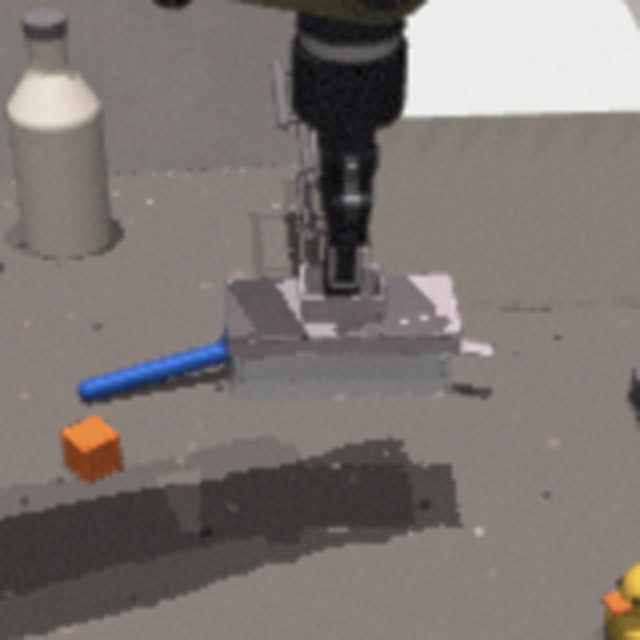

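View pics/w15.png

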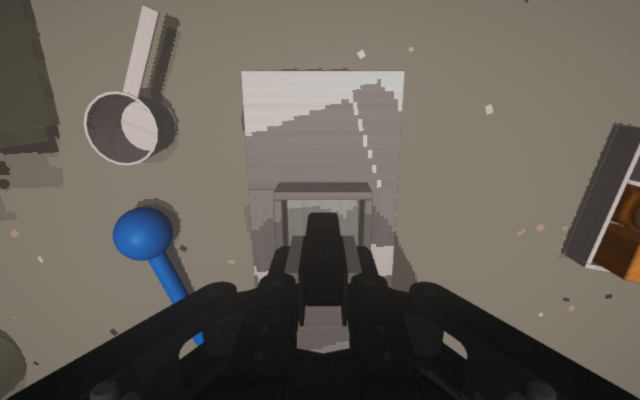

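The pair is up, level and still nested, with about 4.8 N of extra load. Carrying it to the tin at moderate speed.

```bash
python3 -m inch '[[-0.001,0.012,0,0,0,0.5],[-0.003,0.035,0,0,0,1.5],[-0.006,0.062,0,0,0,3],[-0.009,0.09,0,0,0,4.5],[-0.012,0.118,0,0,0,6]]' >/dev/null; python3 go.py 483.4 -138.8 210 -15.3
```

```text
t 17.55 at [521.1  57.6 219.6] yaw -10.9 gap 14.2 F [ 0.3 -0.7 -4.9]
shift m [0.0002 0.2    0.0097] turn [0.05 0.16 4.4 ]
```

```bash
python3 -m inch '[[0,0.028,0,0,0,1],[0,0.056,0.002,0,0,2],[0,0.084,0.004,0,0,3],[0,0.112,0.006,0,0,4.4],[0,0.14,0.008,0,0,4.4]]' >/dev/null; python3 go.py 483.4 -138.8 210 -15.3
```

```text
t 17.97 at [494.6 -79.9 211.7] yaw -15.3 gap 14.7 F [-0.  -0.1 -5.6]
shift m [0.0048 0.0597 0.0017] turn [ 0.01  0.15 -0.04]
```

```bash
python3 -m inch '[[0.002,0.025,0,0,0,0],[0.004,0.045,0,0,0,0],[0.0048,0.057,0.001,0,0,0],[0.0048,0.0597,0.0015,0,0,0],[0.0048,0.0597,0.0015,0,0,0]]' >/dev/null; python3 -m inch '[[0,0,0,0,0,0]]' >/dev/null;python3 go.py 483.4 -138.8 180 -15.3
python3 - <<'E'
from h import *
f=cam("side");save(f,"s16.png",(260,110,420,300),3.5);save(f,"s16f.png")
f=cam("top");save(f,"t16.png",(330,90,500,260),4)
E
```

```text
t 18.47 at [ 484.8 -136.6  211.2] yaw -15.2 gap 14.1 F [ 0.3  0.7 -4.7]
shift m [-0.0007  0.0025  0.0312] turn [-0.02  0.06  0.08]
```

View pics/s16.png

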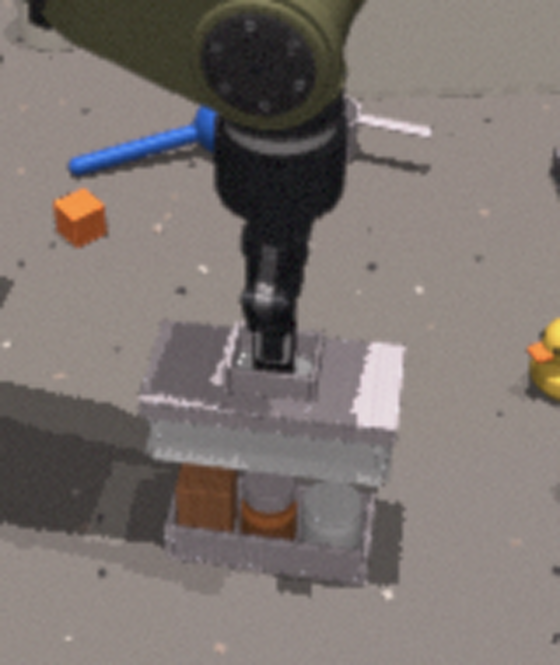

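View pics/t16.png

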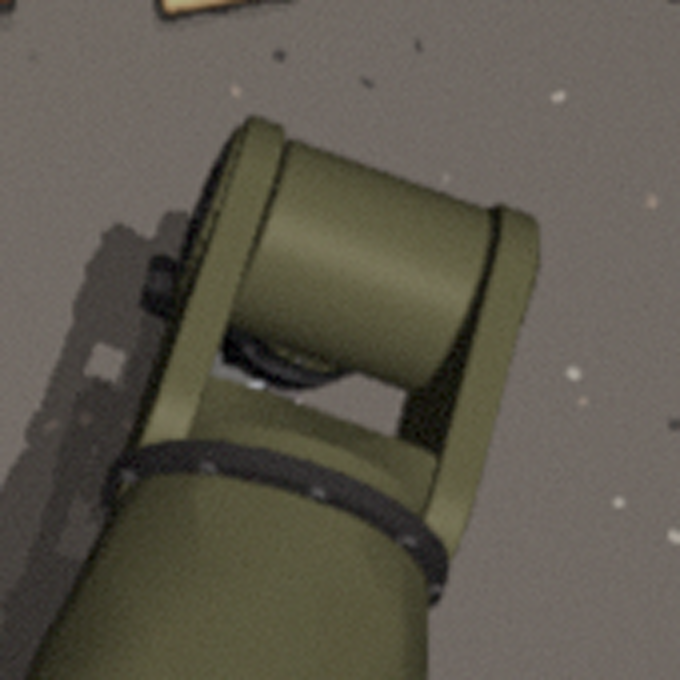

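```bash
python3 -m inch '[[-0.0007,0.002,0.01,0,0,0.1],[-0.0007,0.002,0.02,0,0,0.1],[-0.0007,0.002,0.03,0,0,0.1],[-0.0007,0.002,0.033,0,0,0.1],[-0.0007,0.002,0.033,0,0,0.1]]' >/dev/null; python3 -m inch '[[0,0,0,0,0,0],[0,0,0,0,0,0]]' >/dev/null;python3 go.py 483.4 -138.8 175 -15.3
python3 - <<'E'
from h import *
f=cam("side");save(f,"s17.png",(290,170,400,290),6)
s=sense();p=np.array(s["ee_pos"]);z0=p[2]-92.5;R=np.array(s["tool_rot"]);print(p,z0)
for n,(X,Y),Z in(("skirt",(84,39),z0),("plate",(83.5,38.5),z0+58),("collar",(30,23),z0+78)):
  for sx,sy in((-1,-1),(1,-1),(1,1),(-1,1)):
    w=p+R@np.array([sx*X,-sy*Y,0]);w[2]=Z;q=proj(f,w);print(n,sx,sy,((q-[290,170]+.5)*6-.5).round(0))
c=np.array([483.4,-138.8]);a=np.radians(-15.4);u=np.array([np.cos(a),np.sin(a)]);v=np.array([-u[1],u[0]])
for sx,sy in((-1,-1),(1,-1),(1,1),(-1,1)):
  for Z in(36,0):print("tin",sx,sy,Z,((proj(f,[*(c+sx*74*u+sy*29*v),Z])-[290,170]+.5)*6-.5).round(0))
E
```

```text
t 19.15 at [ 483.9 -139.   179.1] yaw -15.3 gap 14.4 F [ 0.3 -0.6 -4.8]
shift m [-0.0005 -0.0001  0.0041] turn [ 0.   -0.03 -0.03]
[ 483.91438494 -139.02724922  179.21857188] 86.71857188071945
skirt -1 -1 [ 64. 482.]
skirt 1 -1 [483. 535.]
skirt 1 1 [497. 388.]
skirt -1 1 [104. 342.]
plate -1 -1 [ 58. 384.]
plate 1 -1 [493. 436.]
plate 1 1 [507. 292.]
plate -1 1 [ 99. 246.]
collar -1 -1 [201. 335.]
collar 1 -1 [358. 353.]
collar 1 1 [372. 268.]
collar -1 1 [221. 251.]
tin -1 -1 36 [ 98. 544.]
tin -1 -1 0 [102. 596.]
tin 1 -1 36 [450. 590.]
tin 1 -1 0 [444. 642.]
tin 1 1 36 [462. 482.]
tin 1 1 0 [457. 534.]
tin -1 1 36 [125. 440.]
tin -1 1 0 [128. 492.]
```

View pics/s17.png

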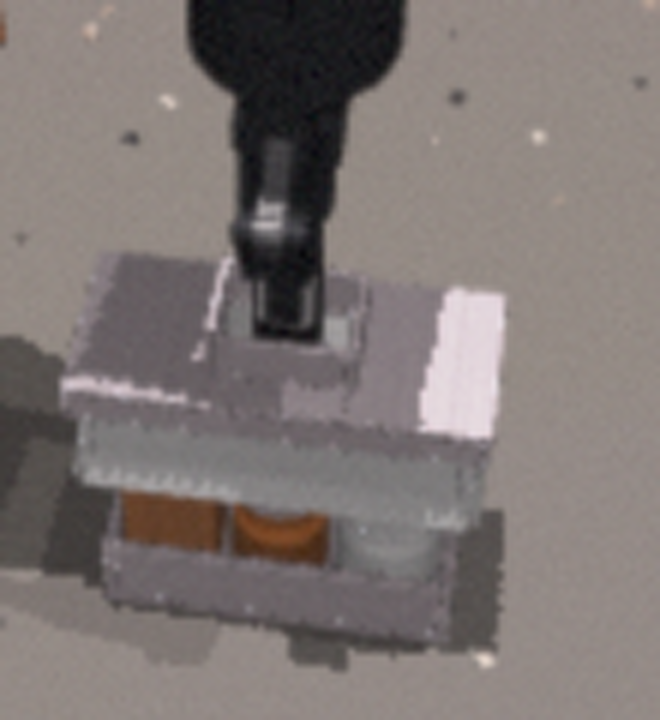

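In the side view, the lid corners and tin corners both lie within about 3–4 crop pixels (≈1 mm) of prediction, so they are aligned. Lowering, with force watched near the rim.

```bash
python3 -m inch '[[-0.0005,0,0.01,0,0,0],[-0.0005,0,0.02,0,0,0],[-0.0005,0,0.03,0,0,0],[-0.0005,0,0.04,0,0,0],[-0.0005,0,0.045,0,0,0]]' ; python3 -m inch '[[0,0,0.003,0,0,0],[0,0,0.005,0,0,0],[0,0,0.007,0,0,0],[0,0,0.009,0,0,0]]'
```

```text
time_s: 19.62
ee_pos: [482.6, -138.7, 131.7]
tool_rot: [[0.964, -0.264, -0.002], [-0.264, -0.964, 0.001], [-0.002, -0.0, -1.0]]
ft_force: [-0.4, 0.3, -5.7]
finger_gap: 14.4
time_s: 19.95
ee_pos: [483.4, -138.9, 124.9]
tool_rot: [[0.964, -0.264, 0.001], [-0.264, -0.964, -0.0], [0.001, 0.0, -1.0]]
ft_force: [0.3, 0.2, -4.4]
finger_gap: 14.0
```

```bash
python3 -m inch '[[0,0,0.002,0,0,0],[0,0,0.004,0,0,0],[0,0,0.006,0,0,0],[0,0,0.007,0,0,0],[0,0,0.007,0,0,0]]'; python3 -m inch '[[0,0,0.001,0,0,0],[0,0,0.002,0,0,0],[0,0,0.003,0,0,0],[0,0,0.003,0,0,0]]'
```

```text
time_s: 20.37
ee_pos: [483.1, -138.8, 117.6]
tool_rot: [[0.964, -0.264, -0.0], [-0.264, -0.964, 0.0], [-0.0, -0.0, -1.0]]
ft_force: [0.4, -0.8, -4.6]
finger_gap: 14.6
time_s: 20.7
ee_pos: [483.2, -138.8, 114.7]
tool_rot: [[0.964, -0.264, 0.0], [-0.264, -0.964, -0.0], [0.0, -0.0, -1.0]]
ft_force: [0.4, -0.1, -4.6]
finger_gap: 14.6
```

```bash
python3 -m inch '[[0,0,0.001,0,0,0],[0,0,0.002,0,0,0],[0,0,0.002,0,0,0]]'; python3 -m inch '[[0,0,0.001,0,0,0],[0,0,0.001,0,0,0]]'
```

```text
time_s: 20.95
ee_pos: [483.4, -138.9, 114.6]
tool_rot: [[0.964, -0.264, 0.001], [-0.264, -0.964, -0.0], [0.001, 0.0, -1.0]]
ft_force: [-11.5, 3.5, 19.1]
finger_gap: 14.6
time_s: 21.12
ee_pos: [483.4, -138.9, 114.5]
tool_rot: [[0.964, -0.264, 0.001], [-0.264, -0.964, -0.001], [0.001, 0.0, -1.0]]
ft_force: [-17.6, 5.5, 32.2]
finger_gap: 14.4
```

It's seated: z 114.5 as predicted, with a firm 32 N. Relieving the push and letting go of the knob.

```bash
python3 -m inch '[[0,0,-0.001,0,0,0],[0,0,-0.0025,0,0,0],[0,0,-0.0025,0,0,0]]'; python3 -m inch '[[0,0,0,0,0,0],[0,0,0,0,0,0],[0,0,0,0,0,0],[0,0,0,0,0,0]]' 0.5;  python3 -m inch '[[0,0,-0.01,0,0,0],[0,0,-0.02,0,0,0],[0,0,-0.035,0,0,0],[0,0,-0.06,0,0,0],[0,0,-0.08,0,0,0]]';python3 -m inch '[[0,0,0,0,0,0],[0,0,0,0,0,0]]' 1
python3 - <<'E'
from h import *
f=cam("side");save(f,"s18.png",(290,170,400,290),6)
f=cam("wrist");save(f,"w18.png")
E
```

```text
time_s: 21.37
ee_pos: [483.3, -138.9, 114.6]
tool_rot: [[0.964, -0.264, 0.001], [-0.264, -0.964, -0.0], [0.001, 0.0, -1.0]]
ft_force: [-0.7, -0.0, 4.0]
finger_gap: 14.5
time_s: 21.7
ee_pos: [483.3, -138.9, 114.3]
tool_rot: [[0.964, -0.264, 0.0], [-0.264, -0.964, -0.0], [0.0, 0.0, -1.0]]
ft_force: [-0.0, 0.1, 0.8]
finger_gap: 62.2
time_s: 22.12
ee_pos: [483.4, -138.9, 196.8]
tool_rot: [[0.964, -0.264, 0.001], [-0.264, -0.964, -0.0], [0.001, 0.0, -1.0]]
ft_force: [0.5, -0.3, 0.5]
finger_gap: 64.1
time_s: 22.28
ee_pos: [483.7, -139.0, 196.1]
tool_rot: [[0.964, -0.264, 0.003], [-0.264, -0.964, -0.001], [0.003, 0.0, -1.0]]
ft_force: [-0.4, 0.1, -1.2]
finger_gap: 84.5
```

View pics/s18.png

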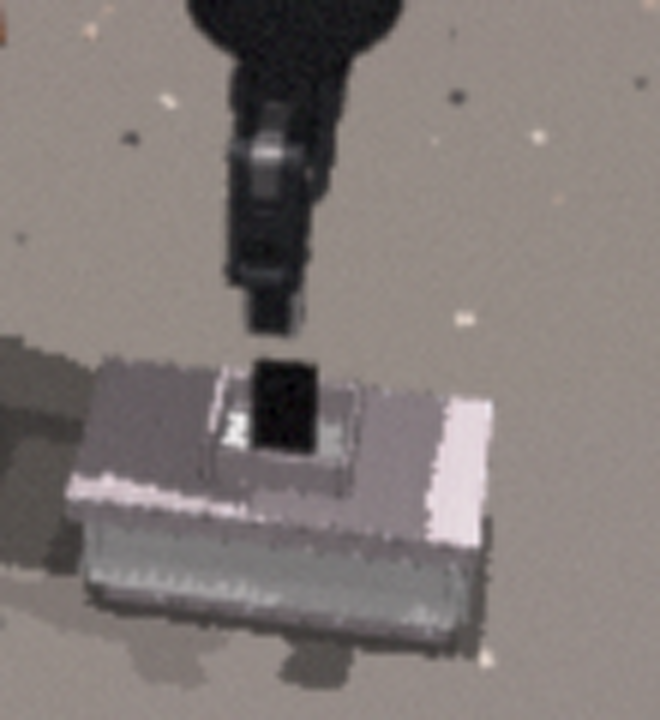

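View pics/w18.png

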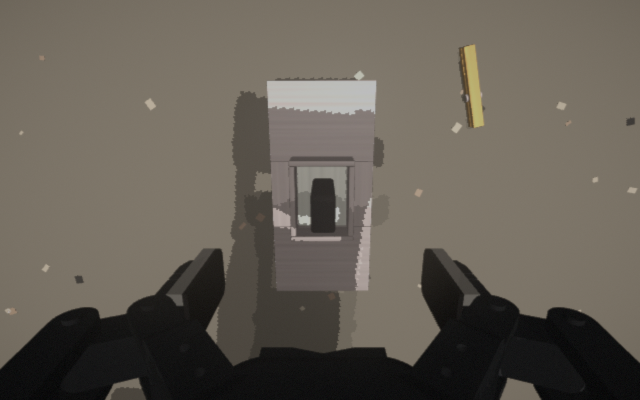

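The pair is seated flat on the tin with the knob free. In the wrist view the collar is centred near (322,199). Measuring it before the grasp.

Run:
```python
from h import *
f=cam("wrist");save(f,"w19.png",(260,70,385,300),2.6);save(f,"w19d.png",(280,150,365,250),6);print(sense()["ee_pos"])
```

```text
[ 482.9150944  -138.74979669  193.84858082]
```

View pics/w19d.png

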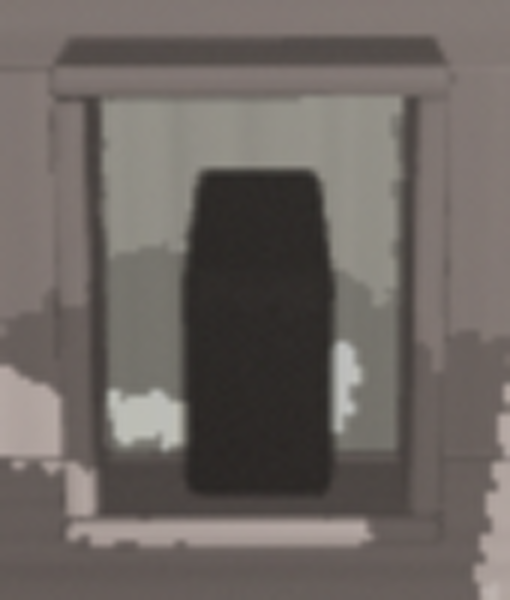

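View pics/w19.png

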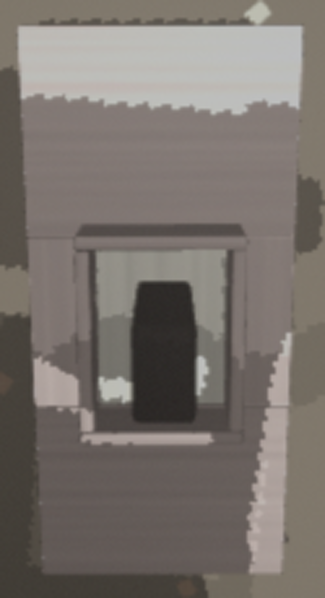

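```bash
python3 - <<'E'
from h import *
f=cam("wrist");s=sense();p=np.array(s["ee_pos"]);R=np.array(s["tool_rot"]).copy()
def r(a,b,z,o=(280,150),k=6):return (R.T@(ray(f,o[0]+(a+.5)/k-.5,o[1]+(b+.5)/k-.5,z)-p))[:2]
C=np.array([r(52,67,100),r(448,67,100),r(439,544,100),r(66,546,100)]);print("collar",C.round(1).tolist(),C.mean(0))
K=np.array([r(186,275,126),r(332,275,126),r(332,495,126),r(186,495,126)]);print("knob",K.mean(0),K.round(1).tolist())
o,k=(260,70),2.6
P=np.array([r(18,26,80,o,k),r(302,26,80,o,k),r(283,574,80,o,k),r(42,574,80,o,k)]);print("plate",P.mean(0),P.round(1).tolist())
for Q in(C,P):print(np.degrees(np.arctan2(*((Q[0]+Q[1]-Q[2]-Q[3])[::-1]))))
print(p)
E
python3 go.py 483.4 -138.9 94 -15.3
```

```text
collar [[28.4, -22.9], [28.4, 22.0], [-30.2, 22.4], [-30.4, -22.9]] [-0.95536049 -0.3643493 ]
knob [-0.84024286  0.48774232] [[11.4, -7.0], [11.4, 8.0], [-13.1, 8.3], [-13.0, -7.3]]
plate [-1.28471828 -0.17122003] [[81.6, -38.3], [81.6, 37.4], [-84.3, 38.6], [-84.2, -38.4]]
-0.2205043472344304
-0.20266466724352414
[ 482.92819532 -138.74023377  193.7037329 ]
t 22.48 at [ 482.9 -138.7  193.7] yaw -15.3 gap 85.5 F [-0.6  0.5 -0.4]
shift m [0.0006 0.     0.0997] turn [-0.01  0.07 -0.03]
```

```bash
python3 -m inch '[[-0.0007,-0.0003,0.025,0,0,0],[-0.0007,-0.0003,0.05,0,0,0],[-0.0007,-0.0003,0.07,0,0,0],[-0.0007,-0.0003,0.08,0,0,0],[-0.0007,-0.0003,0.085,0,0,0]]' ; python3 -m inch '[[0,0,0.005,0,0,0],[0,0,0.009,0,0,0],[0,0,0.012,0,0,0],[0,0,0.014,0,0,0],[0,0,0.014,0,0,0]]'
python3 - <<'E'
from h import *
f=cam("side");save(f,"s20.png",(290,170,400,290),6)
f=cam("wrist");save(f,"w20.png")
E
```

```text
time_s: 22.9
ee_pos: [482.0, -138.1, 107.6]
tool_rot: [[0.964, -0.264, -0.003], [-0.264, -0.964, 0.001], [-0.003, -0.0, -1.0]]
ft_force: [-0.5, -0.2, -0.6]
finger_gap: 85.1
time_s: 23.32
ee_pos: [482.7, -138.4, 95.3]
tool_rot: [[0.964, -0.264, 0.0], [-0.264, -0.964, -0.0], [0.0, 0.0, -1.0]]
ft_force: [-1.2, -0.6, -1.3]
finger_gap: 85.5
```

View pics/s20.png

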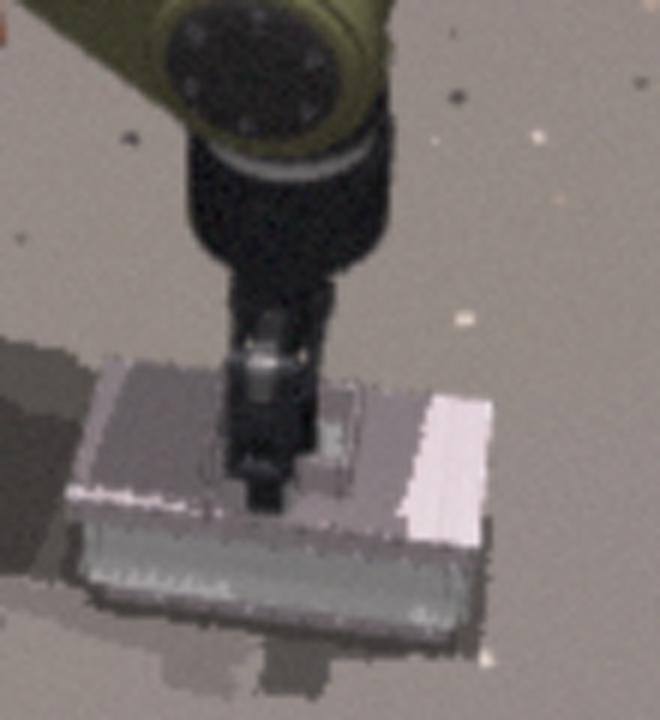

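View pics/w20.png

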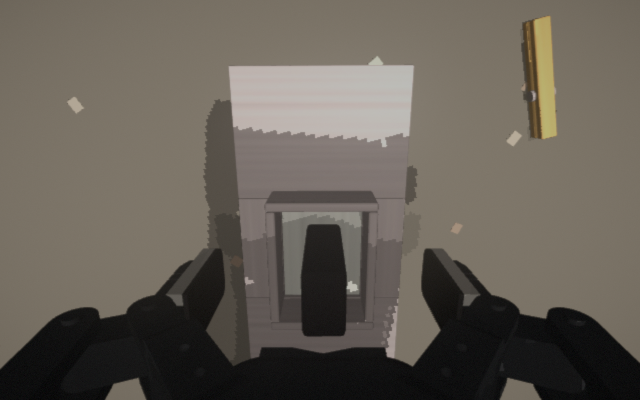

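The fingers straddle the collar symmetrically (collar edges 267 and 378, fingers 224 and 422). Closing.

```bash
python3 -m inch '[[0,0,0,0,0,0],[0,0,0,0,0,0],[0,0,0,0,0,0],[0,0,0,0,0,0],[0,0,0,0,0,0]]' -1 50
python3 - <<'E'
from h import *
f=cam("side");save(f,"s21.png",(290,170,400,290),6)
f=cam("wrist");save(f,"w21.png")
E
```

```text
time_s: 23.83
ee_pos: [482.8, -138.4, 95.7]
tool_rot: [[0.964, -0.264, 0.001], [-0.264, -0.964, -0.0], [0.001, 0.0, -1.0]]
ft_force: [-0.7, 0.7, 6.0]
finger_gap: 44.6
```

View pics/w21.png

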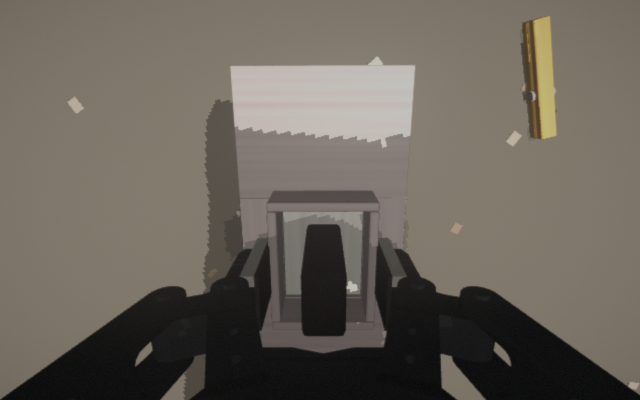

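View pics/s21.png

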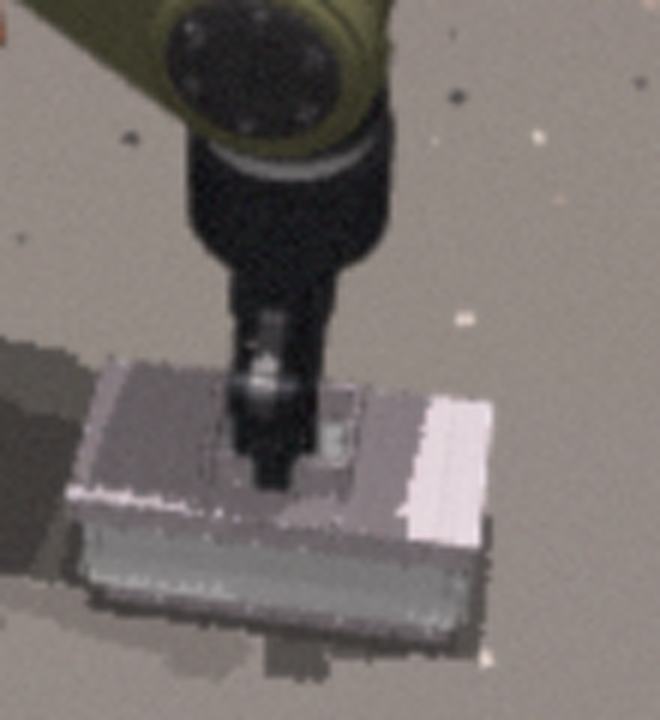

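Gripped at 44.6 mm on the collar, with the knob clear inside it. Lifting slowly, straight up.

```bash
python3 -m inch '[[0,0,-0.003,0,0,0],[0,0,-0.006,0,0,0],[0,0,-0.01,0,0,0],[0,0,-0.014,0,0,0],[0,0,-0.018,0,0,0]]'; python3 -m inch '[[0,0,-0.006,0,0,0],[0,0,-0.012,0,0,0],[0,0,-0.018,0,0,0],[0,0,-0.024,0,0,0],[0,0,-0.03,0,0,0]]';  python3 - <<'E'
from h import *
f=cam("side");save(f,"s22.png",(290,150,400,290),5.5)
E
```

```text
time_s: 24.35
ee_pos: [482.6, -138.4, 113.7]
tool_rot: [[0.964, -0.264, 0.0], [-0.264, -0.964, -0.0], [0.0, 0.0, -1.0]]
ft_force: [0.2, 0.1, -2.3]
finger_gap: 44.6
time_s: 24.77
ee_pos: [482.7, -138.4, 144.0]
tool_rot: [[0.964, -0.264, 0.0], [-0.264, -0.964, -0.0], [0.0, -0.0, -1.0]]
ft_force: [-0.4, -0.3, -2.5]
finger_gap: 44.6
```

View pics/s22.png

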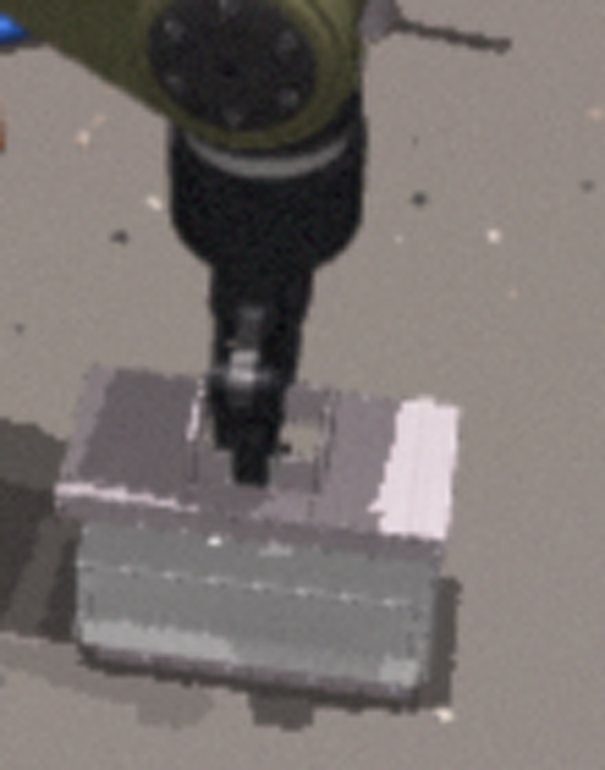

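```bash
python3 -m inch '[[0,0,-0.008,0,0,0],[0,0,-0.016,0,0,0],[0,0,-0.024,0,0,0],[0,0,-0.032,0,0,0],[0,0,-0.038,0,0,0]]'; python3 -m inch '[[0,0,-0.005,0,0,0],[0,0,-0.008,0,0,0],[0,0,-0.01,0,0,0],[0,0,-0.01,0,0,0],[0,0,-0.01,0,0,0]]'; python3 -m inch '[[0,0,0,0,0,0],[0,0,0,0,0,0],[0,0,0,0,0,0]]'
python3 - <<'E'
from h import *
f=cam("side");save(f,"s23.png",(290,120,400,290),4.5);save(f,"s23f.png")
f=cam("top");save(f,"t23.png")
f=cam("wrist");save(f,"w23.png")
E
```

```text
time_s: 25.23
ee_pos: [482.8, -138.4, 182.5]
tool_rot: [[0.964, -0.264, 0.001], [-0.264, -0.964, -0.0], [0.001, 0.0, -1.0]]
ft_force: [-0.1, -0.6, -1.7]
finger_gap: 44.7
time_s: 25.65
ee_pos: [482.5, -138.3, 191.1]
tool_rot: [[0.964, -0.264, -0.0], [-0.264, -0.964, 0.0], [-0.0, 0.0, -1.0]]
ft_force: [-0.1, 1.0, -2.4]
finger_gap: 44.2
time_s: 25.9
ee_pos: [482.5, -138.3, 191.1]
tool_rot: [[0.964, -0.264, -0.0], [-0.264, -0.964, 0.0], [-0.0, -0.0, -1.0]]
ft_force: [0.2, 0.2, -1.4]
finger_gap: 44.6
```

View pics/s23.png

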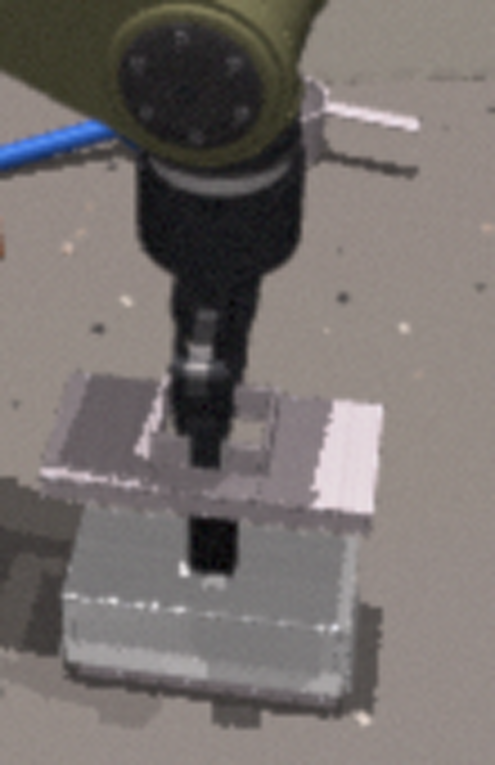

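View pics/s23f.png

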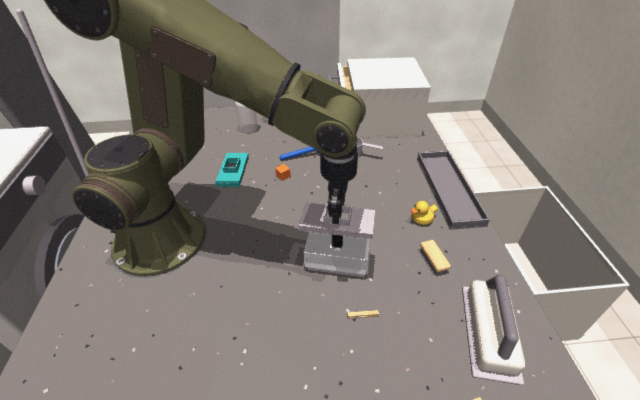

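View pics/w23.png

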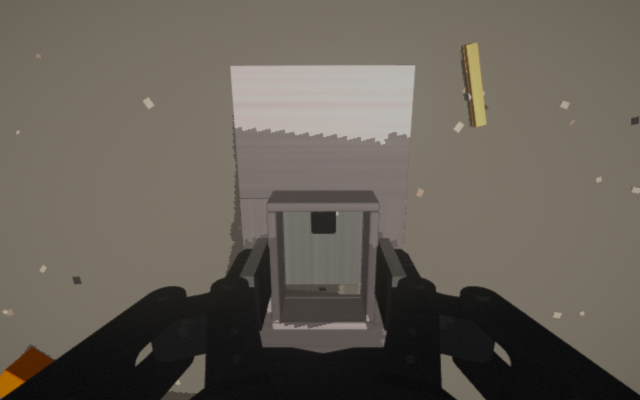

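The outer lid is held level, 95 mm above its nested place, with a clear gap to the knob. The inner lid sits flat on the tin, the arm is still, and the bystanders look unmoved. Handing in.

Run:
```python
from rig import *
print(hand_in())
```

```text
the job is handed in; nothing more can be done
None
```

The job is done and handed in at about 26 s of the 72 s. The hand-in reports no verdict, so what follows rests on my own checks.

**What I did:** I stood the block, then the jar, in the tin beside the can. I carried both lids over by the knob and seated them on the tin (32 N press at the predicted height), then let go. Last, I lifted the outer lid alone by its collar, straight up 95 mm, and I'm still holding it.

**Last checks:**
- **Outer lid:** it is level and still. The grip gap is 44.6 mm, the tool load 1.4–2.4 N against about 4.8 N for the pair, and the side view shows a clear gap above the knob.
- **Inner lid:** it looks flat and fully down on the tin.
- **Jar, block and can:** all three stood upright in the last view before the lid closed; I could not see them afterwards.
- **Tin and bystanders:** they looked unmoved in the last pictures, but I did not measure them again. The arm hides part of the maraca and cup.

**What disagreed:**
- **Tin position:** the estimates from different views differed by up to about 2.5 mm. The lid still went down with no side force.
- **Tin size:** the wrist camera read the tin about 2% too small.
- **Grip gaps:** they read 1–2 mm under nominal on every part.

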